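# Gauge the flute-stand boxes and sort them

### The job

Try the plug gauge in the hole of every flute-stand box, pressing the cork pad down until the gauge is fully home or will go no further. Stack the boxes it went home in, lid up, in one square column on the low plywood pallet, flush with its outline; set the ones that are too tight flat, lid up, in the rework tray; at the end the gauge stands back in its stand. Leave the other things on the bench where they are.

Things in the scene. Friction and masses are not known exactly. Their poses are not given: they have to be found in the camera images.
- box_a: closed wooden flute-stand box, 58 (its x) x 78 (its y) x 44 mm high, 0.2 kg; may be absent. All look alike: a 20 mm round hole in the middle of the 10 mm thick lid, filled by a cork pad that slides down stiffly (2 N). Below the lid the bore is either 18 mm wide (the gauge goes home) or 12 mm (gauge and pad stop about 7 mm down). Origin: centre of the underside, z up through the lid.
- box_b: another such box, same outside as box_a, of either bore; it may be absent. Origin: centre of the underside, z up.
- box_c: another such box, same outside as box_a, of either bore; it may be absent. Origin: centre of the underside, z up.
- box_d: another such box, same outside as box_a, of either bore; it may be absent. Origin: centre of the underside, z up.
- box_e: another such box, same outside as box_a, of either bore; it may be absent. Origin: centre of the underside, z up.
- pad_a (a joint): how far the cork pad in box_a's hole has been pushed down, m: 0 at the start, its top 1.5 mm below the lid's top; at most 0.0055 in a tight bore, 0.0335 in a wide one (gauge home: 0.0325). It stays where it is left.
- pad_b (a joint): how far the cork pad in box_b's hole has been pushed down, m: 0 at the start, its top 1.5 mm below the lid's top; at most 0.0055 in a tight bore, 0.0335 in a wide one (gauge home: 0.0325). It stays where it is left.
- pad_c (a joint): how far the cork pad in box_c's hole has been pushed down, m: 0 at the start, its top 1.5 mm below the lid's top; at most 0.0055 in a tight bore, 0.0335 in a wide one (gauge home: 0.0325). It stays where it is left.
- pad_d (a joint): how far the cork pad in box_d's hole has been pushed down, m: 0 at the start, its top 1.5 mm below the lid's top; at most 0.0055 in a tight bore, 0.0335 in a wide one (gauge home: 0.0325). It stays where it is left.
- pad_e (a joint): how far the cork pad in box_e's hole has been pushed down, m: 0 at the start, its top 1.5 mm below the lid's top; at most 0.0055 in a tight bore, 0.0335 in a wide one (gauge home: 0.0325). It stays where it is left.
- gauge: plug gauge, 0.12 kg. Upwards from its tip: steel pin 15 mm in diameter, 34 mm long, tip chamfered 2 mm; steel flange 34 mm in diameter, 5 mm thick (home when it meets the lid); square dark wood handle 20 x 20 x 46 mm, sides along its x and y. Origin: centre of the pin's tip; z up along the handle. It starts hanging by its flange in gauge_stand, tip 14 mm above the table.
- gauge_stand: fixed dark wood block, 70 x 70 x 48 mm high, with an upright hole of about 25 mm, 42 mm deep, in the middle of its top: a loose fit for the gauge's pin, whose flange rests on the top. Origin: centre of the underside.
- pallet: fixed low plywood plinth of the same outline as a box, 58 (its x) x 78 (its y) x 12 mm high: the base of the column. Origin: centre of the underside; its top is at 12 mm.
- rework_tray: fixed open dark steel rework tray, 200 (its x) x 130 (its y) x 22 mm high outside, walls and floor 5 mm thick. Origin: centre of the underside; the inner floor is at 5 mm. Two boxes fit side by side along its x, each with its own x along the tray's y.
- glue_bottle: bystander: white glue bottle, 44 mm in diameter, 110 mm high. Origin: centre of the underside.
- oil_jar: bystander: amber jar, 52 mm in diameter, 60 mm high. Origin: centre of the underside.
- screwdriver: bystander: screwdriver lying behind the boxes. Origin under its middle.
- mallet: bystander: hammer lying at the back of the table. Origin under its middle.
- bung: bystander: cork bung, 24 mm in diameter, 16 mm high, standing between the boxes. Origin: centre of the underside.
- cane_offcut: bystander: short upright cane tube, 34 mm in diameter, 60 mm high. Origin: centre of the underside.

How it is judged:
On the way:
1. the gauge has gone home (pin at least 24 mm deep) in the hole of a box that it fits (((z of gauge in the frame of box_a between 0 and 0.02 m and x of gauge in the frame of box_a between -0.006 and 0.006 m and y of gauge in the frame of box_a between -0.006 and 0.006 m) or (z of gauge in the frame of box_c between 0 and 0.02 m and x of gauge in the frame of box_c between -0.006 and 0.006 m and y of gauge in the frame of box_c between -0.006 and 0.006 m) or (z of gauge in the frame of box_e between 0 and 0.02 m and x of gauge in the frame of box_e between -0.006 and 0.006 m and y of gauge in the frame of box_e between -0.006 and 0.006 m))), for 0.1 s.
At the end, for the whole second after the job is handed in: Wide boxes: one column on the pallet, lid up (3.4 deg), within 9 mm of its centre, 10 mm of one another, sides within 8 deg; pads down over 25 mm. Tight boxes: flat, lid up, on the tray floor; pads down over 2.5 mm. Gauge upright in its stand (10 mm). All released, at rest (horizontal distance between gauge and gauge_stand below 0.01 m and angle between gauge's own z axis and vertical below 0.1 rad and z of gauge in the frame of gauge_stand below 0.02 m and linear speed of each of gauge, box_a, box_c, box_e, box_b, box_d below 0.03 m/s and horizontal distance between each of box_a, box_c, box_e and pallet below 0.009 m and angle between the x axis of each of box_a, box_c, box_e and the x axis of pallet, either way round below 0.14 rad and height (world z) of each of box_a, box_c, box_e above 0.009 m and angle between each of box_a, box_c, box_e's own z axis and vertical below 0.06 rad and value of joint each of pad_a, pad_c, pad_e above 0.025 m and value of joint each of pad_b, pad_d above 0.0025 m and horizontal distance between box_a and box_c below 0.01 m and horizontal distance between each of box_a, box_c and box_e below 0.01 m and x of box_b in the frame of rework_tray between -0.088 and 0.088 m and y of box_b in the frame of rework_tray between -0.055 and 0.055 m and height (world z) of each of box_b, box_d below 0.012 m and angle between each of box_b, box_d's own z axis and vertical below 0.08 rad and x of box_d in the frame of rework_tray between -0.088 and 0.088 m and y of box_d in the frame of rework_tray between -0.055 and 0.055 m); the robot touches nothing.
It fails at once if a bystander is moved more than 40 mm (distance of any of glue_bottle, oil_jar, screwdriver, mallet, bung, cane_offcut from where it was at the start of the episode above 0.04 m).
Of box_a, box_c, box_e only 2 to 3 are there at a start; the rules pass over those that are not, and their reading is None.
Of box_b, box_d only 1 to 2 are there at a start; the rules pass over those that are not, and their reading is None.
At some moment in a run one of box_b, box_d may be knocked a few centimetres aside while the robot is not near it.
It also fails if it takes over 210 s, if anything falls off the work surface, if the arm or the gripper's body presses on something with over 40 N, if the wrist force passes 120 N, or if a joint passes its speed limit or range.

### The arm

A 6-joint arm with a two-finger parallel gripper is mounted at the origin on the work surface. World frame = base frame: x ahead of the robot, y to its left, z up, the work surface at z = 0. Lengths are in m, angles in rad, forces in N, time in s.
With the tool pointing down it reaches from about 0.375 to 0.975 m from the base axis. Payload 3.8 kg.
Tool frame: the origin (TCP) lies at the very end of the fingers, on their centre line; the grasp point (between the pads) lies 19 mm behind it; x points along the fingers, y is the direction in which the jaws open and shut, and the axes are right-handed (so a half turn about x gives the same grasp; the last joint's range is limited). The gripper opens to 88 mm and grips with 3 to 60 N. Pads are 18 mm wide; open, the fingers measure 123 mm over their backs; the gripper's body (75 mm by 187 mm) begins 45 mm behind the grasp point.
Start: joints at [-1.318, 0.264, 1.604, -0, 1.274, -0.037], TCP at [0.193, -0.647, 0.239] pointing down, gripper open.
Joint ranges: [-2.63, 2.63], [-0.94, 2.18], [0.31, 2.57], [-1.31, 4.45], [0, 2.66], [-2.55, 2.55]. Speed limits (rad/s): [2.57, 2.57, 3.14, 3.14, 3.14, 3.14].

### API

Orientations are given as a unit quaternion [w, x, y, z].
In Python, from cell import env, grab_frame, camera_info, order gives the robot as it stands. The module is installed in compiled form; this text tells all that it offers.
- The arm moves only by the tool send_rows, never from a script. Its argument "increments" is a list of rows, each a list of 3 entries, a list of its own where there are three numbers: the closure, from -1 (fully open) to 1 (shut), so that 0 is half open, then the shift along the tool's x, y, z scaled (see below), then the turn about the tool's x scaled (see below). A call has 1 to 8 rows; each row is the pose to reach, as a shift and turn from the pose commanded when the call began, along the tool's axes at that moment, turning the shorter way round; what a row does not reach only later rows make up. The controller multiplies each number of a shift by 0.5 m and each number of a turn by pi rad. A row lasts 1/12 s, in which the tool goes at most 41.7 mm and 7.16 degrees, less where a joint would pass 70% of its speed; a pose out of reach is approached as far as the arm can. A call with a number of a shift or a turn outside -1 to 1 is refused whole. A call with a gripper value outside its range is refused whole. The fingers move at their own pace and stop on an object; "squeeze" is the grip in N (left out, the last holds). Time passes only in rows, so rows that repeat a pose let the fingers close. It gives the time, the measured TCP pose, the force and the opening at its end, in the units of the state.
- env.get_state(): the state, without advancing time (a new reading comes with each control period).
- grab_frame(name): name is "scene" or "top"; returns the picture (384x512x3 uint8, red, green, blue); there is no depth.
- camera_info(name): a dict with "fx", "fy", "cx", "cy" (pixels), "view" (4x4, takes a point from world to camera coordinates). Camera axes: x right, y down, z forward; pixel columns grow to the right and rows downward; lengths in m; the calibration is good to about 2 mm. A picture is of the moment at which its call begins. camera_info takes no time and is no camera call.
- order.close_job(): hands the job in, once; it reports no verdict.
The state is a dict: "t": time; "qpos": joint angles; "qd": joint speeds; "tau": joint torques, N m; "position": TCP position; "tcp_rot": TCP orientation; "force": force on the tool from outside, world axes, zero at the start; "wrist_torque": the same for the moment, N m; "grip_width": finger opening in m.
Only numpy, scipy, OpenCV 4.12 (cv2) and the standard library are available. Lean on these libraries where they do the work, as an engineer would, in place of code of your own. Each camera call takes 0.05 s, during which the arm holds its last target. There are 200 camera calls.

## Working session

There is one attempt and no reset: what is moved stays moved. The work goes in short steps, Python scripts to look and compute and a tool call to move; the robot and the scene stay as the last step left them, time stands still between calls to the robot, and variables do not carry over. Pictures are saved under pics/ and viewed, about 12 in all and at most 16, crops included, and the job is handed in when it is done.

Besides the shell and the picture viewer there is one more tool, called as name(argument=value, ...) on one line, values as JSON. send_rows: Moves the arm, as the interface text tells. Shifts and turns lie within -1 to 1; 1 stands for 0.5 m of shift or pi rad of turn. Its arguments: {"type":"object","properties":{"increments":{"type":"array","items":{"type":"array"}},"squeeze":{"type":"number"}},"required":["increments"]}

```bash
mkdir -p pics; python3 - <<'E'
from cell import env, grab_frame, camera_info
import cv2, numpy as np
for n in ("scene","top"):
    f=grab_frame(n); cv2.imwrite(f"pics/{n}0.png",cv2.cvtColor(f,cv2.COLOR_RGB2BGR))
    c=camera_info(n); print(n,c["fx"],c["fy"],c["cx"],c["cy"]); print(np.round(c["view"],4).tolist())
print(env.get_state())
E
```

```text
scene 472.70439180913746 472.70439180913746 252.2141288294208 191.05838213710987
[[0.7617, 0.6479, -0.0094, -0.4627], [0.4102, -0.4934, -0.767, -0.1978], [-0.5016, 0.5803, -0.6416, 1.4472], [0.0, 0.0, 0.0, 1.0]]
top 386.76174143092464 386.76174143092464 254.78321467607168 189.00540375973134
[[-0.0266, -0.9996, -0.0068, 0.0307], [-0.9918, 0.0273, -0.1248, 0.621], [0.125, 0.0034, -0.9922, 0.9494], [0.0, 0.0, 0.0, 1.0]]
{'t': 0.1, 'qpos': array([-1.31793344e+00,  2.64679913e-01,  1.60526075e+00, -1.24325454e-05,
        1.27367261e+00, -3.69012202e-02]), 'qd': array([ 0.00167493, -0.00207036, -0.00182424, -0.00135795,  0.00333135,
       -0.00075435]), 'tau': array([ 2.53963181e-04, -5.03618073e+01, -3.58070040e+01,  7.30885332e-02,
        2.34283641e-02, -6.54365522e-05]), 'position': array([ 0.19269686, -0.64623562,  0.23749848]), 'tcp_rot': array([-0.10138049, -0.69961667, -0.10280006,  0.69977901]), 'force': array([ 0.74931519,  0.68284715, -1.09356555]), 'wrist_torque': array([-0.00844161,  0.00242664,  0.00114347]), 'grip_width': 0.08827553311972552}
```

View pics/scene0.png

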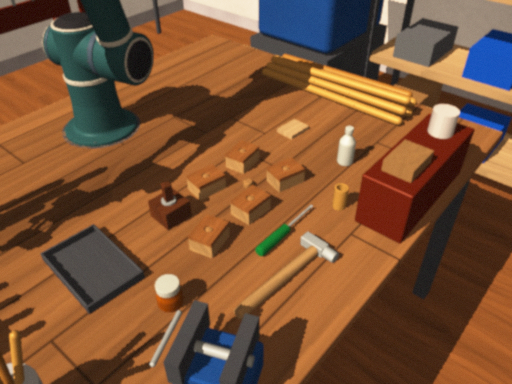

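View pics/top0.png

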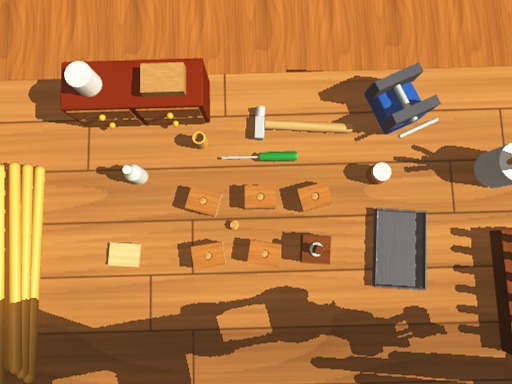

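The scene view shows five boxes at about (208,183), (243,158), (286,176), (252,205) and (210,236), the stand with the gauge at (170,205), the pallet at (293,129) and the tray at (93,265). The top view shows the box holes at about (203,201), (260,196), (315,195), (208,255) and (264,253), the stand at (316,248), the pallet at (124,254), the tray at (400,248) and the bung at (234,225). Next I'll measure on enlarged crops.

```bash
cat > h.py <<'E'
import numpy as np, cv2, glob
from cell import env, grab_frame, camera_info
C={n:camera_info(n) for n in("scene","top")}
def grab(n):
    return cv2.cvtColor(grab_frame(n),cv2.COLOR_RGB2BGR)
def ray(n,p):
    c=C[n];V=np.array(c["view"]);R,t=V[:3,:3],V[:3,3]
    d=R.T@np.array([(p[0]-c["cx"])/c["fx"],(p[1]-c["cy"])/c["fy"],1]);return -R.T@t,d
def plane(n,p,z):
    o,d=ray(n,p);return (o+d*(z-o[2])/d[2])
def two(ps,pt):
    (a,u),(b,v)=ray("scene",ps),ray("top",pt)
    s=np.linalg.lstsq(np.c_[u,-v],b-a,rcond=None)[0]
    P,Q=a+s[0]*u,b+s[1]*v;return (P+Q)/2,np.linalg.norm(P-Q)
def proj(n,P):
    c=C[n];q=np.array(c["view"])@np.r_[P,1];return np.array([c["fx"]*q[0]/q[2]+c["cx"],c["fy"]*q[1]/q[2]+c["cy"]])
def crop(im,x0,y0,w,h,k,name):
    cv2.imwrite(f"pics/{name}.png",cv2.resize(im[y0:y0+h,x0:x0+w],None,fx=k,fy=k,interpolation=cv2.INTER_CUBIC))
E
python3 - <<'E'
from h import *
t=cv2.imread("pics/top0.png");s=cv2.imread("pics/scene0.png")
crop(t,100,180,240,100,3.3,"t1");crop(s,140,110,180,150,4,"s1")
for n,im,ps in(("top",t,[(203,201),(260,196),(250,188),(247,205),(288,215),(124,254)]),("scene",s,[(208,183),(208,178),(220,210),(252,205),(245,203)])):
    for p in ps: print(n,p,im[p[1],p[0]],cv2.cvtColor(im[p[1]:p[1]+1,p[0]:p[0]+1],cv2.COLOR_BGR2HSV)[0,0], plane(n,p,.044).round(3) )
E
```

```text
top (203, 201) [100 193 245] [ 19 151 245] [0.594 0.146 0.044]
top (260, 196) [ 96 184 240] [ 18 153 240] [0.603 0.001 0.044]
top (250, 188) [ 63 141 224] [ 15 183 224] [0.624 0.026 0.044]
top (247, 205) [ 62 141 227] [ 14 185 227] [0.581 0.035 0.044]
top (288, 215) [ 62 123 190] [ 14 172 190] [ 0.553 -0.068  0.044]
top (124, 254) [161 237 253] [ 25  93 253] [0.466 0.344 0.044]
scene (208, 183) [21 48 88] [ 12 194  88] [ 0.487 -0.025  0.044]
scene (208, 178) [ 50 105 184] [ 12 186 184] [ 0.473 -0.011  0.044]
scene (220, 210) [ 53 101 166] [ 13 174 166] [ 0.577 -0.078  0.044]
scene (252, 205) [ 47 100 178] [ 12 188 178] [ 0.622 -0.017  0.044]
scene (245, 203) [ 48 105 185] [ 12 189 185] [ 0.605 -0.023  0.044]
```

View pics/t1.png

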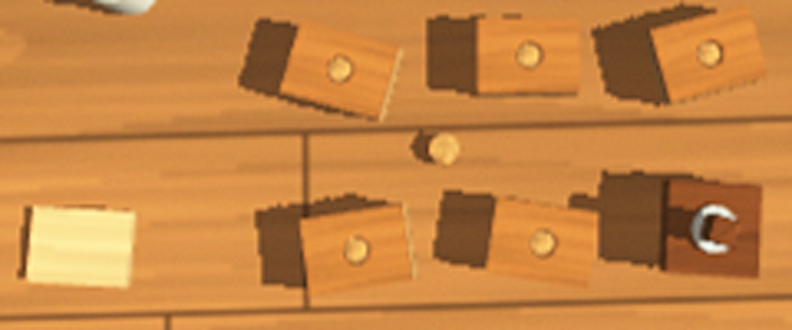

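View pics/s1.png

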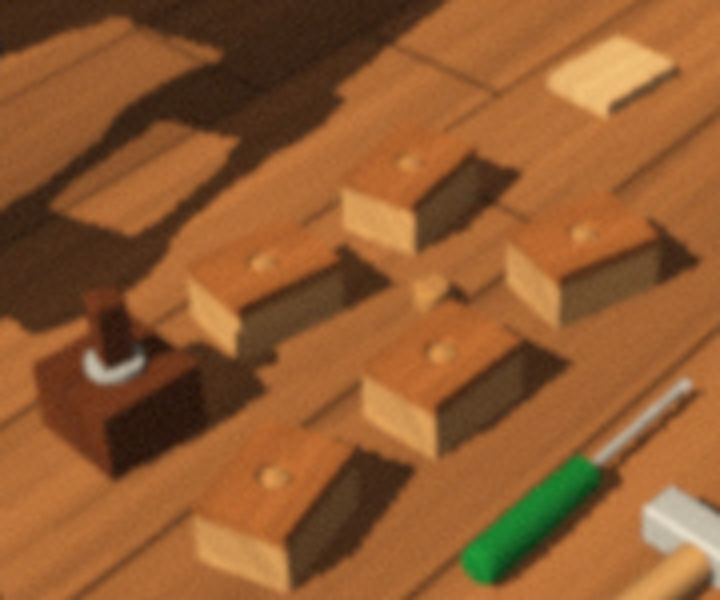

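The enlarged top view shows five lids with bright pads at crop (340,68), (528,55), (709,53), (356,250) and (542,242), with the stand and flange ring near (712,230). The scene crop shows the same five boxes, with pads near (264,262), (410,162), (584,233), (440,352) and (273,477). I'll now refine the positions in code and zoom in on the gauge.

```bash
python3 - <<'E'
from h import *
t=cv2.imread("pics/top0.png");s=cv2.imread("pics/scene0.png")
def pad(im,p,r=5):
    x,y=map(int,np.round(p)); w=im[y-r:y+r+1,x-r:x+r+1].astype(float)
    g=w[:,:,1]/w[:,:,2]; base=np.median(g); m=np.clip(g-base-0.3*(g.max()-base),0,None)
    m8=(m>0).astype(np.uint8);n,l=cv2.connectedComponents(m8);c=l[r-1:r+2,r-1:r+2];k=np.bincount(c[c>0]).argmax() if (c>0).any() else 1
    m=m*(l==k);Y,X=np.mgrid[-r:r+1,-r:r+1];return np.array([x+(m*X).sum()/m.sum(),y+(m*Y).sum()/m.sum()]),int((l==k).sum())
T=[(340,68),(528,55),(709,53),(356,250),(542,242)]
S=[(584,233),(440,352),(273,477),(410,162),(264,262)]
L=[((297,22),(400,49),(281,95),(380,120)),((478,18),(578,19),(476,92),(578,96)),((652,31),(746,8),(668,104),(766,74)),((301,220),(404,203),(308,296),(413,278)),((496,196),(600,212),(490,267),(590,287))]
ft=lambda q:np.array(q)/3.3+[100,180]-0.35
fs=lambda q:np.array(q)/4+[140,110]-0.37
for i in range(5):
    pt,nt=pad(t,ft(T[i]));ps,ns=pad(s,fs(S[i]))
    P,e=two(ps,pt);pl=plane("top",pt,.0425);pq=plane("scene",ps,.0425)
    c=[plane("top",ft(q),.044)[:2] for q in L[i]]
    yw=[np.degrees(np.arctan2(*(-(b-a))[[0,1]]*[-1,1])) for a,b in((c[0],c[1]),(c[2],c[3]))]
    # direction of long (y) axis: -y image right; yaw = angle of (a-b) from +y
    yw=[np.degrees(np.arctan2(-(a-b)[0],(a-b)[1])) for a,b in((c[0],c[1]),(c[2],c[3]))]
    print(i+1,pt.round(1),nt,ps.round(1),ns,"3D",P.round(4),round(e,4),"plane",pl[:2].round(4),pq[:2].round(4),"yaw",np.round(yw,1),"ctr",np.mean(c,0).round(3))
h=cv2.cvtColor(t,cv2.COLOR_BGR2HSV)
def rect(m,z,lab):
    cs=max(cv2.findContours(m,0,2)[0],key=cv2.contourArea);r=cv2.minAreaRect(cs);b=cv2.boxPoints(r)
    print(lab,np.round(b,1).tolist());Q=np.array([plane("top",q,z)[:2] for q in b]);print(Q.round(3).tolist(),"c",Q.mean(0).round(4),[round(np.linalg.norm(Q[i]-Q[i-1]),3) for i in range(4)],[round(np.degrees(np.arctan2(*(Q[i]-Q[i-1])[::-1])),1) for i in range(4)])
m=np.zeros(t.shape[:2],np.uint8);m[235:275,100:150]=((h[:,:,1]<135)&(h[:,:,2]>200))[235:275,100:150]*255;rect(m,.012,"pallet")
m=np.zeros(t.shape[:2],np.uint8);m[200:300,365:435]=(h[:,:,1]<90)[200:300,365:435]*255;rect(m,.022,"tray")
st=[ft(q) for q in((667,180),(762,185),(758,277),(662,266))];Q=np.array([plane("top",q,.048)[:2] for q in st]);print("stand",Q.round(3).tolist(),Q.mean(0))
a=cv2.resize(t[225:275,290:340],(500,500),interpolation=cv2.INTER_CUBIC);b=cv2.resize(s[175:235,145:205],(500,500),interpolation=cv2.INTER_CUBIC)
o=cv2.resize(np.hstack([a,b]),(800,400));cv2.imwrite("pics/g.png",np.clip(o*1.6,0,255).astype(np.uint8))
E
```

```text
1 [203.  200.8] 32 [285.  167.9] 25 3D [0.5942 0.1459 0.043 ] 0.0006 plane [0.5945 0.1462] [0.5937 0.1462] yaw [-16.3 -15.7] ctr [0.593 0.147]
2 [260.2 196.5] 37 [249.9 197.8] 31 3D [6.011e-01 3.000e-04 4.270e-02] 0.0009 plane [6.015e-01 6.000e-04] [6.007e-01 1.000e-04] yaw [-2.2 -3.8] ctr [0.601 0.002]
3 [315.  195.9] 35 [207.9 228.9] 35 3D [ 0.5989 -0.1386  0.0432] 0.001 plane [ 0.5993 -0.1384] [ 0.598  -0.1385] yaw [12.2 15.4] ctr [ 0.599 -0.136]
4 [208.1 255.4] 36 [241.7 150.2] 24 3D [0.4572 0.1344 0.0431] 0.0006 plane [0.4574 0.1347] [0.4564 0.1348] yaw [7.8 8.1] ctr [0.458 0.136]
5 [264.3 253.4] 38 [205.  175.2] 28 3D [ 0.4584 -0.006   0.0431] 0.0011 plane [ 0.4588 -0.0057] [ 0.4575 -0.0059] yaw [-10.2 -12.6] ctr [ 0.461 -0.006]
pallet [[107.69999694824219, 264.8999938964844], [109.0999984741211, 241.89999389648438], [140.39999389648438, 243.6999969482422], [139.10000610351562, 266.79998779296875]]
[[0.439, 0.397], [0.497, 0.395], [0.491, 0.313], [0.432, 0.316]] c [0.4647 0.3552] [np.float64(0.081), np.float64(0.059), np.float64(0.082), np.float64(0.059)] [np.float64(85.2), np.float64(-2.2), np.float64(-94.8), np.float64(177.2)]
tray [[372.1000061035156, 287.8999938964844], [374.0, 208.5], [427.1000061035156, 209.8000030517578], [425.1000061035156, 289.20001220703125]]
[[0.365, -0.274], [0.565, -0.292], [0.557, -0.428], [0.359, -0.407]] c [ 0.4614 -0.3503] [np.float64(0.133), np.float64(0.2), np.float64(0.136), np.float64(0.2)] [np.float64(87.2), np.float64(-5.1), np.float64(-93.0), np.float64(173.9)]
stand [[0.504, -0.1], [0.498, -0.172], [0.43, -0.165], [0.44, -0.094]] [ 0.46783361 -0.13278611]
```

View pics/g.png

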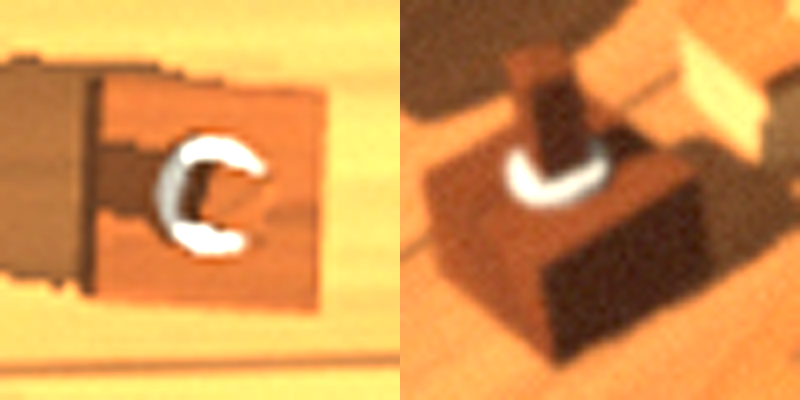

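The gauge close-up shows the flange ring centred at about (216,193) in the left crop, which is (316.5,248.6) in the top picture, and the handle's yaw is about -10°. All five pads triangulate to z≈43 mm with ray gaps of about 1 mm, which agrees with the text. The next step is to plan the move to the gauge.

```bash
cat >> h.py <<'E'
def pose():
    s=env.get_state();w,x,y,z=s["tcp_rot"];y1=np.array([2*(x*y-w*z),1-2*(x*x+z*z),2*(y*z+w*x)])
    return s,np.array(s["position"]),np.degrees(np.arctan2(y1[1],y1[0])),y1
def plan(wps,p=None,psi=None):
    """waypoints (x,y,z,psi_deg) -> tool shifts/turns, one call each"""
    s,p0,q0,y1=pose()
    p=p0 if p is None else np.array(p);psi=q0 if psi is None else psi
    print("t",round(s["t"],2),"tcp",p0.round(4),"psi",round(q0,2),"q1,q6",s["qpos"][[0,5]].round(2),"w",round(s["grip_width"],4),"F",s["force"].round(1))
    for w in wps:
        d=np.array(w[:3])-p;a=np.radians(psi);c,sn=np.cos(a),np.sin(a)
        sh=np.array([-d[2],d[0]*c+d[1]*sn,d[0]*sn-d[1]*c])/0.5
        th=(psi-w[3]+180)%360-180
        print(list(w),"shift",sh.round(4).tolist(),"turn",round(th/180,4),"rows",max(int(np.ceil(np.linalg.norm(d)/.0417)),int(np.ceil(abs(th)/7.16)))+1)
        p=np.array(w[:3]);psi=w[3]
E
python3 - <<'E'
from h import *
print(two((168.2,200.7),(316.5,248.6)),plane("top",(316.5,248.6),.053))
print("cam",[(-np.array(C[n]["view"])[:3,:3].T@np.array(C[n]["view"])[:3,3]).round(2) for n in C])
# handle top/edges check: dark/lit boundaries
print(pose()[3].round(3))
plan([(.3,-.36,.22,0),(.467,-.133,.18,-10),(.467,-.133,.062,-10)])
E
```

```text
(array([ 0.4668922 , -0.1354821 ,  0.04963631]), np.float64(0.0011467590156500956)) [ 0.467384   -0.13454598  0.053     ]
cam [array([ 1.16, -0.64,  0.77]), array([0.5 , 0.01, 1.02])]
[ 0.286 -0.958 -0.002]
t 0.1 tcp [ 0.1927 -0.6462  0.2375] psi -73.4 q1,q6 [-1.32 -0.04] w 0.0883 F [ 0.7  0.7 -1.1]
[0.3, -0.36, 0.22, 0] shift [0.035, -0.4873, -0.3692] turn -0.4078 rows 12
[0.467, -0.133, 0.18, -10] shift [0.08, 0.334, -0.454] turn 0.0556 rows 8
[0.467, -0.133, 0.062, -10] shift [0.236, 0.0, -0.0] turn 0.0 rows 4
```

```bash
python3 - <<'E'
from h import *
plan([(.26,-.45,.22,-40),(.4,-.25,.2,-10),(.467,-.135,.14,-10),(.467,-.135,.062,-10),(.467,-.135,.062,-10),(.467,-.135,.062,80)])
E
```

```text
t 0.1 tcp [ 0.1927 -0.6462  0.2375] psi -73.4 q1,q6 [-1.32 -0.04] w 0.0883 F [ 0.7  0.7 -1.1]
[0.26, -0.45, 0.22, -40] shift [0.035, -0.3376, -0.2411] turn -0.1855 rows 6
[0.4, -0.25, 0.2, -10] shift [0.04, -0.0426, -0.4864] turn -0.1667 rows 7
[0.467, -0.135, 0.14, -10] shift [0.12, 0.092, -0.2498] turn 0.0 rows 5
[0.467, -0.135, 0.062, -10] shift [0.156, 0.0, -0.0] turn 0.0 rows 3
[0.467, -0.135, 0.062, -10] shift [-0.0, 0.0, -0.0] turn 0.0 rows 1
[0.467, -0.135, 0.062, 80] shift [-0.0, 0.0, -0.0] turn -0.5 rows 14
```

send_rows(increments=[[-1,[0.035,-0.338,-0.241],-0.186],[-1,[0.035,-0.338,-0.241],-0.186],[-1,[0.035,-0.338,-0.241],-0.186],[-1,[0.035,-0.338,-0.241],-0.186],[-1,[0.035,-0.338,-0.241],-0.186],[-1,[0.035,-0.338,-0.241],-0.186],[-1,[0.035,-0.338,-0.241],-0.186]], squeeze=15)

```text
t: 0.68
position: [0.2603, -0.4482, 0.2205]
tcp_rot: [-0.3, -0.64, -0.3, 0.64]
force: [-0.1, 0.9, 0.9]
grip_width: 0.0879
```

send_rows(increments=[[-1,[0.04,-0.043,-0.486],-0.167],[-1,[0.04,-0.043,-0.486],-0.167],[-1,[0.04,-0.043,-0.486],-0.167],[-1,[0.04,-0.043,-0.486],-0.167],[-1,[0.04,-0.043,-0.486],-0.167],[-1,[0.04,-0.043,-0.486],-0.167],[-1,[0.04,-0.043,-0.486],-0.167],[-1,[0.04,-0.043,-0.486],-0.167]])

```text
t: 1.35
position: [0.4007, -0.2502, 0.2013]
tcp_rot: [-0.456, -0.54, -0.456, 0.541]
force: [0.6, 0.6, -0.2]
grip_width: 0.0882
```

send_rows(increments=[[-0.3,[0.12,0.092,-0.25],0],[-0.3,[0.12,0.092,-0.25],0],[-0.3,[0.12,0.092,-0.25],0],[-0.3,[0.12,0.092,-0.25],0],[-0.3,[0.12,0.092,-0.25],0],[-0.3,[0.12,0.092,-0.25],0]])

```text
t: 1.85
position: [0.4661, -0.1363, 0.1408]
tcp_rot: [-0.455, -0.541, -0.455, 0.542]
force: [-0.2, -0.4, 1.0]
grip_width: 0.0574
```

```bash
python3 - <<'E'
from h import *
plan([(.467,-.135,.062,-10),(.467,-.135,.062,80)])
E
```

```text
t 1.85 tcp [ 0.4661 -0.1363  0.1408] psi -9.85 q1,q6 [-0.34 -0.16] w 0.0574 F [-0.2 -0.4  1. ]
[0.467, -0.135, 0.062, -10] shift [0.1576, 0.0012, -0.0029] turn 0.0008 rows 3
[0.467, -0.135, 0.062, 80] shift [-0.0, 0.0, -0.0] turn -0.5 rows 14
```

send_rows(increments=[[-0.3,[0.157,0,0],0],[-0.3,[0.157,0,0],0],[-0.3,[0.157,0,0],0],[-0.3,[0.157,0,0],0],[1,[0.157,0,0],0],[1,[0.157,0,0],0],[1,[0.157,0,0],0],[1,[0.157,0,0],0]])

```text
t: 2.52
position: [0.4678, -0.1358, 0.0648]
tcp_rot: [0.456, 0.542, 0.454, -0.54]
force: [-1.1, -0.1, 0.3]
grip_width: 0.0328
```

send_rows(increments=[[1,[0,0,0],0],[1,[0,0,0],0],[1,[0,0,0],0],[1,[0,0,0],0]])

```text
t: 2.85
position: [0.4667, -0.1351, 0.0637]
tcp_rot: [0.456, 0.541, 0.455, -0.541]
force: [-1.8, -0.2, 6.4]
grip_width: 0.0212
```

```bash
python3 - <<'E'
from h import *
plan([(.467,-.135,.062,-10)])
E
```

```text
t 2.85 tcp [ 0.4667 -0.1351  0.0637] psi -9.83 q1,q6 [-0.33 -0.16] w 0.0212 F [-1.8 -0.2  6.4]
[0.467, -0.135, 0.062, -10] shift [0.0034, 0.0006, -0.0004] turn 0.0009 rows 2
```

send_rows(increments=[[1,[0,0,0],0],[-0.3,[0,0,0],0],[-0.3,[0,0,0],0],[-0.3,[0,0,0],0],[-0.3,[0,0,0],0],[-0.3,[0,0,0],0],[-0.3,[0,0,0],0]])

```text
t: 3.43
position: [0.4661, -0.1349, 0.0625]
tcp_rot: [-0.455, -0.541, -0.455, 0.541]
force: [0.3, -0.2, -0.7]
grip_width: 0.0566
```

send_rows(increments=[[-0.3,[0,0,0],-0.25],[-0.3,[0,0,0],-0.25],[-0.3,[0,0,0],-0.25],[-0.3,[0,0,0],-0.25],[-0.3,[0,0,0],-0.25],[-0.3,[0,0,0],-0.25],[-0.3,[0,0,0],-0.25],[-0.3,[0,0,0],-0.25]])

```text
t: 4.1
position: [0.4662, -0.135, 0.0626]
tcp_rot: [0.628, 0.325, 0.628, -0.325]
force: [-0.5, 0.6, -1.0]
grip_width: 0.0572
```

send_rows(increments=[[-0.3,[0,0,0],-0.25],[-0.3,[0,0,0],-0.25],[-0.3,[0,0,0],-0.25],[-0.3,[0,0,0],-0.25],[-0.3,[0,0,0],-0.25],[-0.3,[0,0,0],-0.25],[-0.3,[0,0,0],-0.25],[-0.3,[0,0,0],-0.25]])

```text
t: 4.77
position: [0.4662, -0.135, 0.0626]
tcp_rot: [0.704, 0.061, 0.705, -0.061]
force: [-0.1, 0.9, -0.3]
grip_width: 0.0572
```

send_rows(increments=[[1,[0,0,0],0],[1,[0,0,0],0],[1,[0,0,0],0],[1,[0,0,0],0],[1,[0,0,0],0],[1,[0,0,0],0],[1,[0,0,0],0],[1,[0,0,0],0]])

```text
t: 5.43
position: [0.4661, -0.135, 0.0627]
tcp_rot: [0.704, 0.061, 0.705, -0.061]
force: [-0.7, -0.1, 0.5]
grip_width: 0.0202
```

```bash
python3 - <<'E'
from h import *
plan([(.467,-.135,.062,80)])
s=grab("scene");o=cv2.resize(s[150:240,120:240],(800,600),interpolation=cv2.INTER_CUBIC);cv2.imwrite("pics/g2.png",o)
E
```

```text
t 5.43 tcp [ 0.4661 -0.135   0.0627] psi 80.14 q1,q6 [-0.33 -1.73] w 0.0202 F [-0.7 -0.1  0.5]
[0.467, -0.135, 0.062, 80] shift [0.0014, 0.0003, 0.0017] turn 0.0008 rows 2
```

View pics/g2.png

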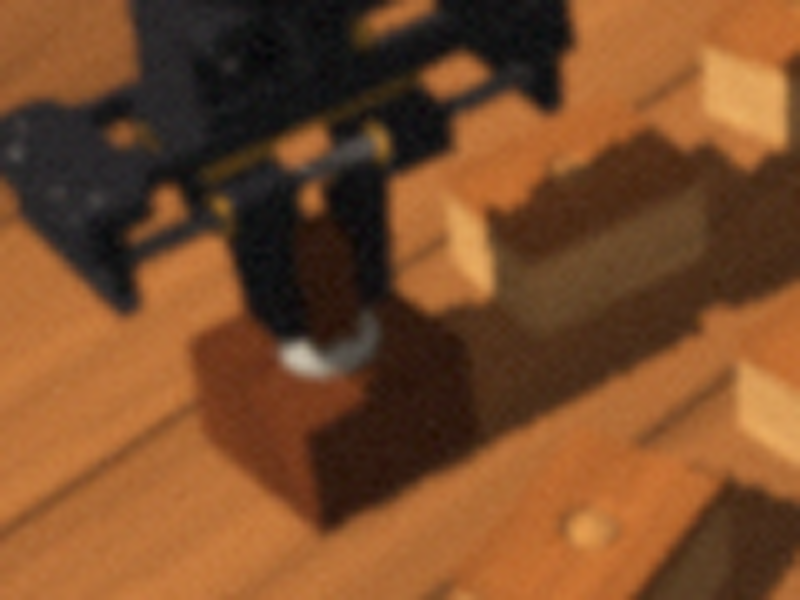

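The gripper holds the gauge squarely in the stand. The flange spans columns 277–382 with its lower rim at row 378 of the crop. I'll compare that with where the arm says the gauge is.

```bash
python3 - <<'E'
from h import *
a=np.linspace(0,6.28,200)
P=[proj("scene",[.4661+.017*np.cos(t),-.135+.017*np.sin(t),z]) for t in a for z in(.048,.053)];P=(np.array(P)-[120,150]+.43)*6.667
print("pred cols",P[:,0].min(),P[:,0].max(),"bottom",P[:,1].max(),"seen 277 382 378")
plan([(.467,-.135,.14,80),(.599,-.1386,.14,80),(.599,-.1386,.095,80)])
E
```

```text
pred cols 275.0790044628479 374.80503317476916 bottom 375.0669049673798 seen 277 382 378
t 5.48 tcp [ 0.4662 -0.135   0.0627] psi 80.14 q1,q6 [-0.33 -1.73] w 0.0205 F [-0.  -0.4 -0.1]
[0.467, -0.135, 0.14, 80] shift [-0.1546, 0.0002, 0.0017] turn 0.0008 rows 3
[0.599, -0.1386, 0.14, 80] shift [-0.0, 0.0388, 0.2612] turn 0.0 rows 5
[0.599, -0.1386, 0.095, 80] shift [0.09, 0.0, 0.0] turn 0.0 rows 3
```

send_rows(increments=[[1,[-0.155,0,0],0],[1,[-0.155,0,0],0],[1,[-0.155,0,0],0],[1,[-0.155,0,0],0]], squeeze=40)

```text
t: 5.82
position: [0.4683, -0.1357, 0.1428]
tcp_rot: [0.706, 0.06, 0.702, -0.061]
force: [-0.1, 0.1, -1.3]
grip_width: 0.0195
```

send_rows(increments=[[1,[0,0.0388,0.262],0],[1,[0,0.0388,0.262],0],[1,[0,0.0388,0.262],0],[1,[0,0.0388,0.262],0],[1,[0,0.0388,0.262],0],[1,[0.0,0.0388,0.262],0]])

```text
t: 6.32
position: [0.5969, -0.1378, 0.1377]
tcp_rot: [0.703, 0.061, 0.706, -0.06]
force: [0.3, -0.2, -1.3]
grip_width: 0.0197
```

```bash
python3 - <<'E'
from h import *
plan([(.5985,-.1386,.0945,80)])
s=grab("scene");o=cv2.resize(s[150:270,120:280],(800,600),interpolation=cv2.INTER_CUBIC);cv2.imwrite("pics/g3.png",o)
E
```

```text
t 6.32 tcp [ 0.5969 -0.1378  0.1377] psi 80.17 q1,q6 [-0.27 -1.67] w 0.0197 F [ 0.3 -0.2 -1.3]
[0.5985, -0.1386, 0.0945, 80] shift [0.0865, -0.0009, 0.0035] turn 0.0009 rows 3
```

View pics/g3.png

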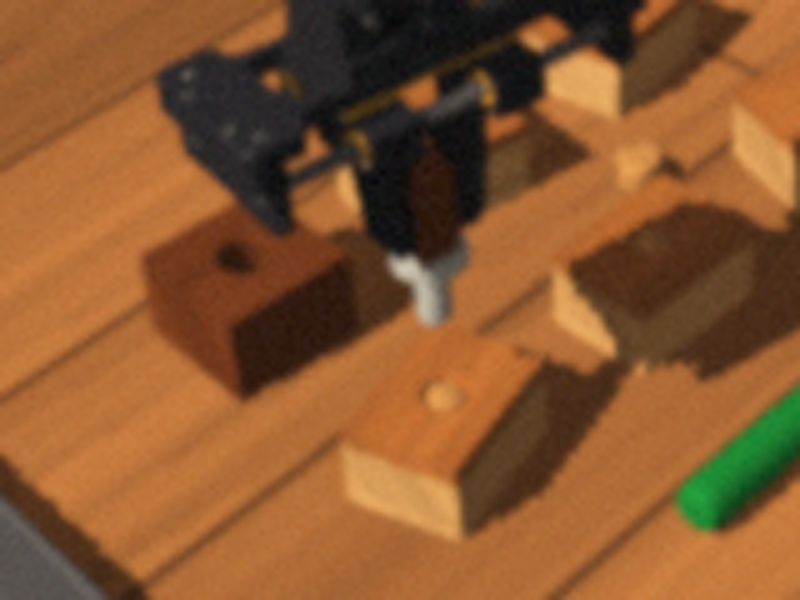

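The gauge is out of the stand, with its tip at about (432,320) in the crop, hanging over box 3, whose pad is at (442,396). I'll lower it to just above the lid.

send_rows(increments=[[1,[0.09,0,0],0],[1,[0.09,0,0],0],[1,[0.09,0,0],0],[1,[0.09,0,0],0],[1,[0.09,0,0],0]])

```text
t: 6.78
position: [0.5987, -0.1386, 0.0967]
tcp_rot: [0.705, 0.061, 0.704, -0.061]
force: [0.5, -0.5, -1.1]
grip_width: 0.0195
```

```bash
python3 - <<'E'
from h import *
plan([(.5985,-.1386,.0915,80)])
print(proj("scene",[.599,-.1386,.14-.0487]), proj("scene",[.599,-.1386,.14-.0487+.034]))
E
```

```text
t 6.78 tcp [ 0.5987 -0.1386  0.0967] psi 80.12 q1,q6 [-0.27 -1.67] w 0.0195 F [ 0.5 -0.5 -1.1]
[0.5985, -0.1386, 0.0915, 80] shift [0.0105, -0.0001, -0.0003] turn 0.0007 rows 2
[206.63579067 212.76435565] [205.47360742 200.74219331]
```

send_rows(increments=[[1,[0.008,0,0],0],[1,[0.014,0,0],0],[1,[0.02,0,0],0],[1,[0.024,0,0],0],[1,[0.024,0,0],0],[1,[0.024,0,0],0]])

```text
t: 7.28
position: [0.5995, -0.1385, 0.0843]
tcp_rot: [0.705, 0.061, 0.704, -0.061]
force: [0.4, -0.2, 1.0]
grip_width: 0.0199
```

send_rows(increments=[[1,[0.008,0,0],0],[1,[0.016,0,0],0],[1,[0.024,0,0],0],[1,[0.024,0,0],0]])

```text
t: 7.62
position: [0.5981, -0.1382, 0.0697]
tcp_rot: [0.704, 0.061, 0.705, -0.061]
force: [0.2, 0.0, -0.5]
grip_width: 0.0198
```

send_rows(increments=[[1,[0.008,0,0],0],[1,[0.016,0,0],0],[1,[0.022,0,0],0],[1,[0.028,0,0],0],[1,[0.028,0,0],0],[1,[0.028,0,0],0]])

```text
t: 8.12
position: [0.5986, -0.1383, 0.0588]
tcp_rot: [0.704, 0.061, 0.705, -0.061]
force: [-5.3, 1.8, 11.8]
grip_width: 0.0196
```

Box 3 is wide: the gauge went home at TCP z = 0.0588 with the force rising to 12 N. On to the next boxes.

send_rows(increments=[[1,[-0.05,0,0],0],[1,[-0.1,0,0],0],[1,[-0.166,0,0],0],[1,[-0.166,0,0],0],[1,[-0.166,0,0],0]])

```text
t: 8.53
position: [0.6004, -0.1388, 0.1424]
tcp_rot: [0.706, 0.06, 0.703, -0.061]
force: [0.5, -0.3, -2.0]
grip_width: 0.0195
```

```bash
python3 - <<'E'
from h import *
plan([(.601,.0003,.14,80.14),(.601,.0003,.095,80.14),(.601,.0003,.14,80.14),(.594,.146,.14,80.14),(.594,.146,.14,80.14),(.457,.1345,.14,80.14),(.4582,-.006,.14,80.14)],p=(.599,-.1386,.14),psi=80.14)
E
```

```text
t 8.53 tcp [ 0.6004 -0.1388  0.1424] psi 80.15 q1,q6 [-0.27 -1.67] w 0.0195 F [ 0.5 -0.3 -2. ]
[0.601, 0.0003, 0.14, 80.14] shift [-0.0, 0.2744, -0.0436] turn 0.0 rows 5
[0.601, 0.0003, 0.095, 80.14] shift [0.09, 0.0, 0.0] turn 0.0 rows 3
[0.601, 0.0003, 0.14, 80.14] shift [-0.09, 0.0, 0.0] turn 0.0 rows 3
[0.594, 0.146, 0.14, 80.14] shift [-0.0, 0.2847, -0.0637] turn 0.0 rows 5
[0.594, 0.146, 0.14, 80.14] shift [-0.0, 0.0, 0.0] turn 0.0 rows 1
[0.457, 0.1345, 0.14, 80.14] shift [-0.0, -0.0696, -0.266] turn 0.0 rows 5
[0.4582, -0.006, 0.14, 80.14] shift [-0.0, -0.2764, 0.0505] turn 0.0 rows 5
```

send_rows(increments=[[1,[0,0.2744,-0.0436],0],[1,[0,0.2744,-0.0436],0],[1,[0,0.2744,-0.0436],0],[1,[0,0.2744,-0.0436],0],[1,[0,0.2744,-0.0436],0],[1,[0,0.2744,-0.0436],0]])

```text
t: 9.03
position: [0.5994, 0.0012, 0.1382]
tcp_rot: [0.703, 0.06, 0.706, -0.06]
force: [0.1, -1.5, -0.2]
grip_width: 0.0196
```

send_rows(increments=[[1,[0.05,0,0],0],[1,[0.09,0,0],0],[1,[0.09,0,0],0],[1,[0.1,0,0],0],[1,[0.106,0,0],0],[1,[0.114,0,0],0],[1,[0.114,0,0],0],[1,[0.114,0,0],0]])

```text
t: 9.7
position: [0.6011, 0.0003, 0.0838]
tcp_rot: [0.705, 0.061, 0.704, -0.061]
force: [-0.2, -0.2, -0.9]
grip_width: 0.0196
```

send_rows(increments=[[1,[0.008,0,0],0],[1,[0.016,0,0],0],[1,[0.024,0,0],0],[1,[0.024,0,0],0]])

```text
t: 10.03
position: [0.6006, 0.0007, 0.0705]
tcp_rot: [0.705, 0.061, 0.704, -0.061]
force: [-0.3, -0.2, -0.7]
grip_width: 0.0197
```

send_rows(increments=[[1,[0.008,0,0],0],[1,[0.016,0,0],0],[1,[0.022,0,0],0],[1,[0.028,0,0],0],[1,[0.028,0,0],0],[1,[0.028,0,0],0]])

```text
t: 10.53
position: [0.6008, 0.0007, 0.0587]
tcp_rot: [0.705, 0.061, 0.704, -0.061]
force: [-4.4, 0.8, 12.1]
grip_width: 0.0196
```

Box 2 is wide too, home at z = 0.0587. Box 1 next.

send_rows(increments=[[1,[-0.05,0,0],0],[1,[-0.1,0,0],0],[1,[-0.166,0,0],0],[1,[-0.166,0,0],0],[1,[-0.166,0,0],0]])

```text
t: 10.95
position: [0.6024, 0.0005, 0.1423]
tcp_rot: [0.706, 0.061, 0.703, -0.061]
force: [0.7, 0.2, -2.2]
grip_width: 0.0195
```

send_rows(increments=[[1,[0,0.2847,-0.0637],0],[1,[0,0.2847,-0.0637],0],[1,[0,0.2847,-0.0637],0],[1,[0,0.2847,-0.0637],0],[1,[0,0.2847,-0.0637],0],[1,[0,0.2847,-0.0637],0]])

```text
t: 11.45
position: [0.592, 0.1471, 0.1378]
tcp_rot: [0.703, 0.059, 0.706, -0.06]
force: [0.5, -0.7, -1.0]
grip_width: 0.0199
```

send_rows(increments=[[1,[0.05,0,0],0],[1,[0.09,0,0],0],[1,[0.09,0,0],0],[1,[0.1,0,0],0],[1,[0.106,0,0],0],[1,[0.114,0,0],0],[1,[0.114,0,0],0],[1,[0.114,0,0],0]])

```text
t: 12.12
position: [0.5941, 0.1461, 0.0838]
tcp_rot: [0.705, 0.061, 0.704, -0.061]
force: [0.9, 0.6, -2.3]
grip_width: 0.0194
```

send_rows(increments=[[1,[0.008,0,0],0],[1,[0.016,0,0],0],[1,[0.024,0,0],0],[1,[0.024,0,0],0]])

```text
t: 12.45
position: [0.5935, 0.1464, 0.0707]
tcp_rot: [0.705, 0.061, 0.704, -0.061]
force: [0.3, 0.4, -0.7]
grip_width: 0.0195
```

send_rows(increments=[[1,[0.008,0,0],0],[1,[0.016,0,0],0],[1,[0.022,0,0],0],[1,[0.028,0,0],0],[1,[0.028,0,0],0],[1,[0.028,0,0],0]])

```text
t: 12.95
position: [0.5937, 0.1464, 0.0588]
tcp_rot: [0.704, 0.061, 0.705, -0.061]
force: [-5.7, -2.0, 11.8]
grip_width: 0.0197
```

Box 1 is wide as well. Before testing boxes 4 and 5 I'll lift the gauge and check that neither has been knocked.

send_rows(increments=[[1,[-0.05,0,0],0],[1,[-0.1,0,0],0],[1,[-0.166,0,0],0],[1,[-0.166,0,0],0],[1,[-0.166,0,0],0]])

```text
t: 13.37
position: [0.5958, 0.1467, 0.1424]
tcp_rot: [0.706, 0.061, 0.703, -0.06]
force: [0.3, -0.2, -1.2]
grip_width: 0.0196
```

```bash
cat >> h.py <<'E'
def pad(im,p,r=5):
    x,y=map(int,np.round(p)); w=im[y-r:y+r+1,x-r:x+r+1].astype(float)
    g=w[:,:,1]/w[:,:,2]; base=np.median(g); m=np.clip(g-base-0.3*(g.max()-base),0,None)
    n,l=cv2.connectedComponents((m>0).astype(np.uint8));c=l[r-1:r+2,r-1:r+2];k=np.bincount(c[c>0]).argmax() if (c>0).any() else 1
    m=m*(l==k);Y,X=np.mgrid[-r:r+1,-r:r+1];return np.array([x+(m*X).sum()/m.sum(),y+(m*Y).sum()/m.sum()]),int((l==k).sum())
E
python3 - <<'E'
from h import *
t=grab("top");s=grab("scene")
for i,a,b in((4,(208.1,255.4),(241.7,150.2)),(5,(264.3,253.4),(205,175.2))):
    p,n=pad(t,a);q,m=pad(s,b);print(i,p.round(1),n,q.round(1),m,two(q,p))
cv2.imwrite("pics/t2.png",cv2.resize(t[170:290,100:340],(800,400),interpolation=cv2.INTER_CUBIC))
plan([(.457,.1345,.14,80.14)])
E
```

```text
4 [212.2 254.1] 9 [241.7 150.2] 26 (array([0.46229864, 0.12517262, 0.05011489]), np.float64(0.0043349352462378815))
5 [264.4 253.5] 35 [205.1 175.3] 29 (array([ 0.45830671, -0.00600303,  0.04260197]), np.float64(0.0004848215408008859))
t 13.47 tcp [0.593  0.1462 0.1389] psi 80.14 q1,q6 [ 0.2 -1.2] w 0.0196 F [-0.2 -0.2 -1.7]
[0.457, 0.1345, 0.14, 80.14] shift [-0.0022, -0.0695, -0.2639] turn 0.0 rows 5
```

View pics/t2.png

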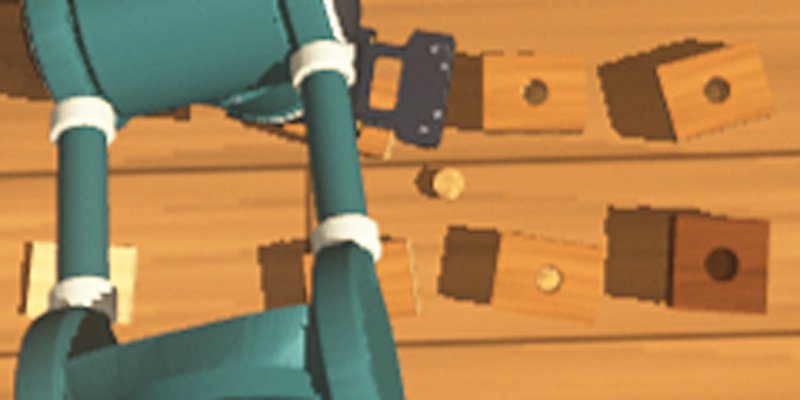

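The arm hides box 4 in the top view, but its pad pixel in the scene view is unchanged, and box 5 is at its old place. The pads of boxes 2 and 3 are visibly down. Testing box 4.

send_rows(increments=[[1,[0,-0.0696,-0.266],0],[1,[0,-0.0696,-0.266],0],[1,[0,-0.0696,-0.266],0],[1,[0,-0.0696,-0.266],0],[1,[0,-0.0696,-0.266],0],[1,[0,-0.0696,-0.266],0]])

```text
t: 13.97
position: [0.4558, 0.1347, 0.139]
tcp_rot: [0.704, 0.06, 0.705, -0.061]
force: [0.4, 0.3, -1.1]
grip_width: 0.0199
```

send_rows(increments=[[1,[0.05,0,0],0],[1,[0.09,0,0],0],[1,[0.09,0,0],0],[1,[0.1,0,0],0],[1,[0.106,0,0],0],[1,[0.112,0,0],0],[1,[0.112,0,0],0],[1,[0.112,0,0],0]])

```text
t: 14.63
position: [0.4583, 0.1351, 0.0856]
tcp_rot: [0.705, 0.061, 0.703, -0.06]
force: [-1.0, -0.3, 3.3]
grip_width: 0.0194
```

send_rows(increments=[[1,[0.005,0,0],0],[1,[0.005,0,0],0],[1,[0.005,0,0],0],[1,[0.005,0,0],0]])

```text
t: 14.97
position: [0.459, 0.1352, 0.0853]
tcp_rot: [0.706, 0.061, 0.703, -0.06]
force: [-5.1, -1.7, 16.8]
grip_width: 0.0197
```

Box 4 is tight: it stopped at z = 0.0853 with 17 N. Box 5 next.

send_rows(increments=[[1,[-0.05,0,0],0],[1,[-0.117,0,0],0],[1,[-0.117,0,0],0],[1,[-0.117,0,0],0]])

```text
t: 15.3
position: [0.459, 0.1354, 0.1429]
tcp_rot: [0.707, 0.061, 0.702, -0.06]
force: [0.0, 0.4, -1.4]
grip_width: 0.0196
```

send_rows(increments=[[1,[0,-0.2764,0.0505],0],[1,[0,-0.2764,0.0505],0],[1,[0,-0.2764,0.0505],0],[1,[0,-0.2764,0.0505],0],[1,[0,-0.2764,0.0505],0],[1,[0,-0.2764,0.0505],0]])

```text
t: 15.8
position: [0.4569, -0.0062, 0.1389]
tcp_rot: [0.704, 0.062, 0.705, -0.062]
force: [-0.3, 1.0, -1.5]
grip_width: 0.0193
```

```bash
python3 - <<'E'
from h import *
t=grab("top");s=grab("scene")
for i,a,b in((4,(208.1,255.4),(241.7,150.2)),(5,(264.3,253.4),(205,175.2))):
    p,n=pad(t,a);q,m=pad(s,b);print(i,p.round(1),n,q.round(1),m,two(q,p))
plan([(.4582,-.006,.14,80.14)])
E
```

```text
4 [207.4 255.2] 49 [241.8 151.4] 12 (array([0.45685316, 0.13607639, 0.03814037]), np.float64(0.0023172995983623493))
5 [264.9 256.4] 27 [205.1 175.3] 29 (array([ 0.45295246, -0.00512967,  0.03935833]), np.float64(0.005227173972630609))
t 15.9 tcp [ 0.4572 -0.005   0.1393] psi 80.14 q1,q6 [-0.07 -1.46] w 0.0197 F [-0.9 -0.  -1.5]
[0.4582, -0.006, 0.14, 80.14] shift [-0.0014, -0.0016, 0.0023] turn 0.0 rows 2
```

send_rows(increments=[[1,[0.05,0,0],0],[1,[0.09,0,0],0],[1,[0.09,0,0],0],[1,[0.1,0,0],0],[1,[0.106,0,0],0],[1,[0.112,0,0],0],[1,[0.112,0,0],0],[1,[0.115,0,0],0]])

```text
t: 16.57
position: [0.4597, -0.0054, 0.0853]
tcp_rot: [0.706, 0.061, 0.703, -0.06]
force: [-6.5, 1.8, 20.8]
grip_width: 0.0197
```

send_rows(increments=[[1,[0.002,0,0],0],[1,[0.002,0,0],0],[1,[0.002,0,0],0],[1,[0.002,0,0],0]])

```text
t: 16.9
position: [0.4598, -0.0055, 0.0853]
tcp_rot: [0.706, 0.061, 0.703, -0.061]
force: [-7.1, 2.2, 17.8]
grip_width: 0.0196
```

```bash
python3 - <<'E'
from h import *
plan([(.467,-.135,.14,80.14)],p=(.4582,-.006,.14),psi=80.14)
E
```

```text
t 16.9 tcp [ 0.4598 -0.0055  0.0853] psi 80.14 q1,q6 [-0.07 -1.47] w 0.0196 F [-7.1  2.2 17.8]
[0.467, -0.135, 0.14, 80.14] shift [-0.0, -0.2512, 0.0615] turn 0.0 rows 5
```

Box 5 is tight as well. Returning the gauge to its stand.

send_rows(increments=[[1,[-0.05,0,0],0],[1,[-0.117,0,0],0],[1,[-0.117,0,0],0],[1,[-0.117,0,0],0]])

```text
t: 17.23
position: [0.4605, -0.0058, 0.1431]
tcp_rot: [0.707, 0.061, 0.702, -0.061]
force: [-0.2, -0.2, -0.9]
grip_width: 0.0191
```

send_rows(increments=[[1,[0,-0.2512,0.0615],0],[1,[0,-0.2512,0.0615],0],[1,[0,-0.2512,0.0615],0],[1,[0,-0.2512,0.0615],0],[1,[0,-0.2512,0.0615],0],[1,[0,-0.2512,0.0615],0],[1,[0,-0.2512,0.0615],0]])

```text
t: 17.82
position: [0.4658, -0.1336, 0.1392]
tcp_rot: [0.704, 0.061, 0.705, -0.06]
force: [0.9, 0.2, -1.3]
grip_width: 0.0199
```

send_rows(increments=[[1,[0.05,0,0],0],[1,[0.08,0,0],0],[1,[0.1,0,0],0],[1,[0.12,0,0],0],[1,[0.14,0,0],0],[1,[0.152,0,0],0],[1,[0.152,0,0],0],[1,[0.152,0,0],0]])

```text
t: 18.48
position: [0.4669, -0.1347, 0.0643]
tcp_rot: [0.705, 0.061, 0.704, -0.061]
force: [0.5, 0.1, -1.5]
grip_width: 0.0197
```

send_rows(increments=[[-0.3,[0,0,0],0],[-0.3,[0,0,0],0],[-0.3,[0,0,0],0],[-0.3,[0,0,0],0],[-0.3,[0,0,0],0],[-0.3,[0,0,0],0]])

```text
t: 18.98
position: [0.4667, -0.1348, 0.0644]
tcp_rot: [0.705, 0.061, 0.704, -0.061]
force: [0.4, -0.0, -1.0]
grip_width: 0.0566
```

send_rows(increments=[[-0.3,[-0.09,0,0],0],[-0.3,[-0.18,0,0],0],[-0.5,[-0.28,0,0],0],[-1,[-0.28,0,0],0.05],[-1,[-0.28,0,0],0.1],[-1,[-0.28,0,0],0.15],[-1,[-0.28,0,0],0.18],[-1,[-0.28,0,0],0.18]])

```text
t: 19.65
position: [0.4666, -0.1348, 0.2045]
tcp_rot: [0.659, 0.257, 0.659, -0.257]
force: [0.1, 0.3, -0.3]
grip_width: 0.0885
```

```bash
python3 - <<'E'
from h import *
plan([(.40,-.25,.22,0)])
E
```

```text
t 19.65 tcp [ 0.4666 -0.1348  0.2045] psi 47.41 q1,q6 [-0.33 -1.16] w 0.0885 F [ 0.1  0.3 -0.3]
[0.4, -0.25, 0.22, 0] shift [-0.0309, -0.2598, 0.0579] turn 0.2634 rows 8
```

send_rows(increments=[[-1,[-0.03,-0.26,0.058],0.263],[-1,[-0.03,-0.26,0.058],0.263],[-1,[-0.03,-0.26,0.058],0.263],[-1,[-0.03,-0.26,0.058],0.263],[-1,[-0.03,-0.26,0.058],0.263],[-1,[-0.03,-0.26,0.058],0.263],[-1,[-0.03,-0.26,0.058],0.263],[-1,[-0.03,-0.26,0.058],0.263]])

```text
t: 20.32
position: [0.4004, -0.2507, 0.2192]
tcp_rot: [0.501, 0.499, 0.501, -0.499]
force: [-0.0, 0.0, -0.4]
grip_width: 0.0883
```

```bash
python3 - <<'E'
from h import *
t=grab("top");s=grab("scene");cv2.imwrite("pics/top3.png",t);cv2.imwrite("pics/scene3.png",s)
crop(t,100,180,240,100,3.3,"t3")
E
```

```text
(no output)
```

View pics/t3.png

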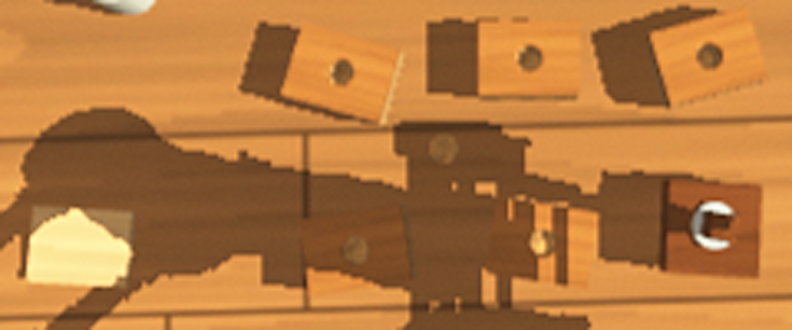

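The gauge is back in its stand and the boxes have shifted by no more than about 1.5 mm. Next I'll triangulate the pallet and tray corners and plan the picks.

```bash
python3 - <<'E'
from h import *
ft=lambda q:np.array(q)/3.3+[100,180]-0.35
fs=lambda q:np.array(q)/4+[140,110]-0.37
T=[(30,205),(136,212),(130,288),(26,281)] # far-left, far-right, near-right, near-left (top view)
S=[(678,70),(607,107),(548,79),(618,36)]
Q=[]
for a,b in zip(T,S):
    P,e=two(fs(b),ft(a));Q.append(P);print(P.round(4),round(e,4))
Q=np.array(Q);print("pallet c",Q.mean(0).round(4)," top-plane c",np.mean([plane("top",ft(a),.012) for a in T],0).round(4)," scene c",np.mean([plane("scene",fs(b),.012) for b in S],0).round(4))
for i,j in((1,0),(2,3)): d=Q[j]-Q[i];print("len",np.linalg.norm(d[:2]).round(4),"yaw",np.degrees(np.arctan2(-d[0],d[1])).round(1))
for i,j in((3,0),(2,1)): d=Q[j]-Q[i];print("len",np.linalg.norm(d[:2]).round(4),"yaw",np.degrees(np.arctan2(d[1],d[0])).round(1))
s=cv2.imread("pics/scene0.png");t=cv2.imread("pics/top0.png")
a=s[215:315,30:155];b=t[195:305,355:440]
cv2.imwrite("pics/tr.png",np.clip(np.hstack([cv2.resize(a,(500,400),interpolation=cv2.INTER_CUBIC),cv2.resize(b,(300,388),interpolation=cv2.INTER_CUBIC)[:388] if 0 else cv2.copyMakeBorder(cv2.resize(b,(300,388),interpolation=cv2.INTER_CUBIC),0,12,0,0,0)])*1.8,0,255).astype(np.uint8))
z=.14
plan([(.5985,-.1385,z,14),(.5985,-.1385,.015,14),(.5985,-.1385,.2,14),(.56,.1,.2,5),(.465,.355,.2,-4),(.465,.355,.028,-4)])
E
```

```text
[0.4967 0.3975 0.0039] 0.0028
[0.4905 0.313  0.0105] 0.001
[0.4319 0.3179 0.0083] 0.0014
[0.4388 0.3975 0.011 ] 0.0007
pallet c [0.4645 0.3565 0.0084]  top-plane c [0.4647 0.3553 0.012 ]  scene c [0.4676 0.3516 0.012 ]
len 0.0848 yaw -4.2
len 0.08 yaw -5.0
len 0.0579 yaw -0.0
len 0.0587 yaw -4.8
t 20.42 tcp [ 0.4006 -0.2504  0.2192] psi 0.54 q1,q6 [-0.61 -0.62] w 0.088 F [-0.7 -0.5  0.7]
[0.5985, -0.1385, 0.14, 14] shift [0.1584, 0.3979, -0.2201] turn -0.0748 rows 7
[0.5985, -0.1385, 0.015, 14] shift [0.25, 0.0, 0.0] turn 0.0 rows 4
[0.5985, -0.1385, 0.2, 14] shift [-0.37, 0.0, 0.0] turn 0.0 rows 6
[0.56, 0.1, 0.2, 5] shift [-0.0, 0.0407, -0.4815] turn 0.05 rows 7
[0.465, 0.355, 0.2, -4] shift [-0.0, -0.1448, -0.5246] turn 0.05 rows 8
[0.465, 0.355, 0.028, -4] shift [0.344, 0.0, -0.0] turn 0.0 rows 6
```

View pics/tr.png

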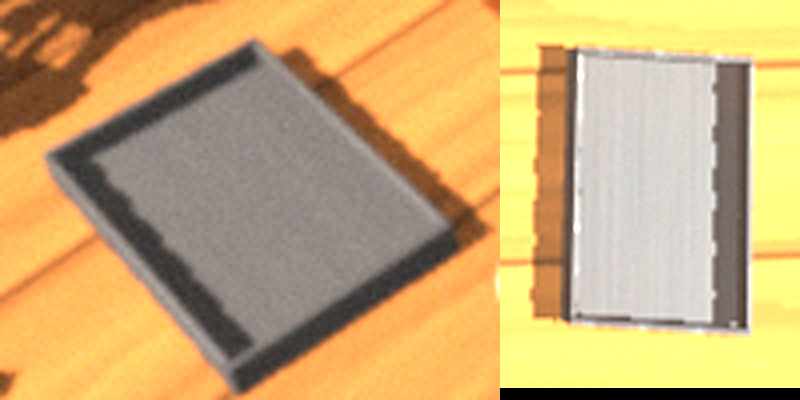

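The tray picture shows rim corners in the scene half at (255,40), (455,232), (235,370) and (48,157), and in the top half at (577,48), (751,62), (748,331) and (573,320). The pallet centre comes out at (0.4645, 0.3555) with yaw about -4.5°. Picking box 3 first.

```bash
python3 - <<'E'
from h import *
ft=lambda q:np.array(q)/(300/85)+[355,195]-0.36
fs=lambda q:np.array(q)/4+[30,215]-0.37
T=[(77,48),(251,62),(248,331),(73,320)];S=[(455,232),(235,370),(48,157),(255,40)]
Q=np.array([two(fs(b),ft(a))[0] for a,b in zip(T,S)]);print(Q.round(4).tolist(),[round(two(fs(b),ft(a))[1],4) for a,b in zip(T,S)])
print("tray c",Q.mean(0).round(4),"lens",[np.linalg.norm(Q[i]-Q[i-1]).round(3) for i in range(4)])
for i,j in((1,0),(2,3)): d=Q[j]-Q[i];print("yaw from y-edge",np.degrees(np.arctan2(-d[0],d[1])).round(1))
for i,j in((3,0),(2,1)): d=Q[j]-Q[i];print("yaw from x-edge",np.degrees(np.arctan2(d[1],d[0])).round(1))
E
```

```text
[[0.5658, -0.2994, 0.0171], [0.5524, -0.4245, 0.0188], [0.36, -0.4074, 0.0204], [0.3711, -0.2828, 0.0223]] [np.float64(0.0012), np.float64(0.0024), np.float64(0.0007), np.float64(0.0005)]
tray c [ 0.4623 -0.3535  0.0197] lens [np.float64(0.195), np.float64(0.126), np.float64(0.193), np.float64(0.125)]
yaw from y-edge -6.1
yaw from y-edge -5.1
yaw from x-edge -4.9
yaw from x-edge -5.1
```

send_rows(increments=[[-0.8,[0.158,0.398,-0.22],-0.075],[-0.8,[0.158,0.398,-0.22],-0.075],[-0.8,[0.158,0.398,-0.22],-0.075],[-0.8,[0.158,0.398,-0.22],-0.075],[-0.8,[0.158,0.398,-0.22],-0.075],[-0.8,[0.158,0.398,-0.22],-0.075],[-0.8,[0.158,0.398,-0.22],-0.075],[-0.8,[0.158,0.398,-0.22],-0.075]], squeeze=20)

```text
t: 21.08
position: [0.5991, -0.1376, 0.1386]
tcp_rot: [0.557, 0.434, 0.559, -0.435]
force: [-0.7, 0.4, -0.2]
grip_width: 0.0791
```

send_rows(increments=[[-0.8,[0.08,0,0],0],[-0.8,[0.16,0,0],0],[-0.8,[0.22,0,0],0],[-0.8,[0.25,0,0],0],[-0.8,[0.25,0,0],0],[1,[0.25,0,0],0],[1,[0.25,0,0],0],[1,[0.25,0,0],0]])

```text
t: 21.75
position: [0.6004, -0.14, 0.0178]
tcp_rot: [0.558, 0.436, 0.555, -0.435]
force: [-1.3, -1.0, -0.2]
grip_width: 0.0617
```

send_rows(increments=[[1,[0,0,0],0],[1,[0,0,0],0],[1,[0,0,0],0]])

```text
t: 22.0
position: [0.6003, -0.1399, 0.0178]
tcp_rot: [0.558, 0.436, 0.556, -0.435]
force: [-2.7, -1.7, 7.5]
grip_width: 0.0581
```

send_rows(increments=[[1,[-0.02,0,0],0],[1,[-0.08,0,0],0],[1,[-0.16,0,0],0],[1,[-0.24,0,0],0],[1,[-0.32,0,0],0],[1,[-0.366,0,0],0],[1,[-0.366,0,0],0],[1,[-0.366,0,0],0]], squeeze=30)

```text
t: 22.67
position: [0.6001, -0.1392, 0.2007]
tcp_rot: [0.558, 0.436, 0.555, -0.435]
force: [-0.0, 0.5, -2.4]
grip_width: 0.0579
```

```bash
python3 - <<'E'
from h import *
plan([(.56,.1,.2,5),(.4647,.3555,.2,-4.5),(.4647,.3555,.031,-4.5)])
E
```

```text
t 22.67 tcp [ 0.6001 -0.1392  0.2007] psi 13.92 q1,q6 [-0.27 -0.51] w 0.0579 F [-0.   0.5 -2.4]
[0.56, 0.1, 0.2, 5] shift [0.0015, 0.0372, -0.4836] turn 0.0495 rows 7
[0.4647, 0.3555, 0.2, -4.5] shift [-0.0, -0.1453, -0.5257] turn 0.0528 rows 8
[0.4647, 0.3555, 0.031, -4.5] shift [0.338, 0.0, -0.0] turn 0.0 rows 6
```

send_rows(increments=[[1,[0,0.037,-0.484],0.05],[1,[0,0.037,-0.484],0.05],[1,[0,0.037,-0.484],0.05],[1,[0,0.037,-0.484],0.05],[1,[0,0.037,-0.484],0.05],[1,[0,0.037,-0.484],0.05],[1,[0,0.037,-0.484],0.05],[1,[0,0.037,-0.484],0.05]])

```text
t: 23.33
position: [0.5562, 0.102, 0.1951]
tcp_rot: [0.521, 0.476, 0.523, -0.479]
force: [0.6, -1.0, -1.9]
grip_width: 0.0578
```

send_rows(increments=[[1,[0,-0.145,-0.526],0.053],[1,[0,-0.145,-0.526],0.053],[1,[0,-0.145,-0.526],0.053],[1,[0,-0.145,-0.526],0.053],[1,[0,-0.145,-0.526],0.053],[1,[0,-0.145,-0.526],0.053],[1,[0,-0.145,-0.526],0.053],[1,[0,-0.145,-0.526],0.053]])

```text
t: 24.0
position: [0.462, 0.3588, 0.1962]
tcp_rot: [-0.479, -0.518, -0.481, 0.52]
force: [0.8, 0.5, -1.2]
grip_width: 0.0579
```

send_rows(increments=[[1,[0.05,0,0],0],[1,[0.12,0,0],0],[1,[0.2,0,0],0],[1,[0.24,0,0],0],[1,[0.24,0,0],0],[1,[0.24,0,0],0]])

```text
t: 24.5
position: [0.463, 0.3534, 0.0756]
tcp_rot: [-0.479, -0.518, -0.479, 0.522]
force: [1.4, 0.3, -1.6]
grip_width: 0.0577
```

```bash
python3 - <<'E'
from h import *
plan([(.4647,.3555,.031,-4.5)])
s=grab("scene");crop(s,240,70,130,97,6,"p1")
E
```

```text
t 24.5 tcp [0.463  0.3534 0.0756] psi -4.73 q1,q6 [0.61 0.69] w 0.0577 F [ 1.4  0.3 -1.6]
[0.4647, 0.3555, 0.031, -4.5] shift [0.0893, 0.003, -0.0045] turn -0.0013 rows 3
```

View pics/p1.png

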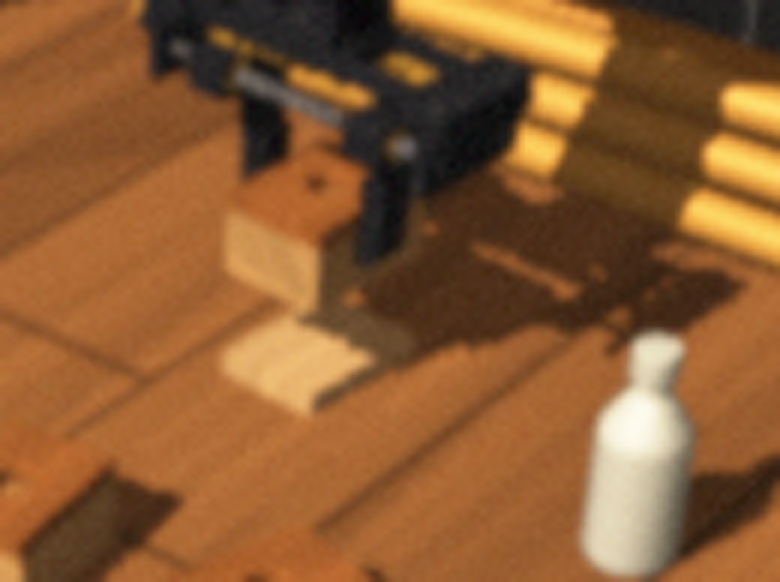

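The box hangs square over the pallet, its hole at (317,183) and the pallet's near corner at (312,400). A quick check of the hole position, then lower.

```bash
python3 - <<'E'
from h import *
print("hole",plane("scene",(292.4,100.1),.1018).round(4))
for q in((222,360),(312,400)):
  print("pallet corner",plane("scene",np.array(q)/6+[240,70]-.42,.012).round(4))
for q in((228,268),(310,312)):
  print("box bottom corner",plane("scene",np.array(q)/6+[240,70]-.42,.0578).round(4))
plan([(.4645,.354,.031,-4.5)])
E
```

```text
hole [0.4605 0.3522 0.1018]
pallet corner [0.4364 0.3129 0.012 ]
pallet corner [0.4921 0.3125 0.012 ]
box bottom corner [0.4312 0.3225 0.0578]
box bottom corner [0.4862 0.3154 0.0578]
t 24.55 tcp [0.4646 0.3549 0.0779] psi -4.72 q1,q6 [0.61 0.69] w 0.0577 F [ 0.6  0.2 -1.8]
[0.4645, 0.354, 0.031, -4.5] shift [0.0938, -0.0001, 0.0017] turn -0.0012 rows 3
```

```bash
python3 - <<'E'
from h import *
for q in((222,360),(312,400)):
  print("scene -y edge as z=0",plane("scene",np.array(q)/6+[240,70]-.42,0).round(4))
t=cv2.imread("pics/top0.png").astype(int);s=cv2.imread("pics/scene0.png").astype(int)
print("row254 cols105-145",[tuple(t[254,x]) for x in range(106,112)],[tuple(t[254,x]) for x in range(134,146)])
for q in((28,207),(26,281)):print("top +y edge z.012",plane("top",np.array(q)/3.3+[100,180]-.35,.012).round(4))
for q in((136,212),(130,288)):print("top -y edge z0",plane("top",np.array(q)/3.3+[100,180]-.35,0).round(4))
E
```

```text
scene -y edge as z=0 [0.425  0.3279 0.    ]
scene -y edge as z=0 [0.4816 0.3275 0.    ]
row254 cols105-145 [(np.int64(50), np.int64(98), np.int64(154)), (np.int64(38), np.int64(72), np.int64(112)), (np.int64(52), np.int64(98), np.int64(147)), (np.int64(135), np.int64(215), np.int64(251)), (np.int64(152), np.int64(232), np.int64(253)), (np.int64(149), np.int64(229), np.int64(251))] [(np.int64(162), np.int64(238), np.int64(254)), (np.int64(163), np.int64(238), np.int64(254)), (np.int64(164), np.int64(238), np.int64(254)), (np.int64(164), np.int64(239), np.int64(254)), (np.int64(162), np.int64(239), np.int64(254)), (np.int64(146), np.int64(228), np.int64(250)), (np.int64(96), np.int64(170), np.int64(229)), (np.int64(73), np.int64(147), np.int64(219)), (np.int64(77), np.int64(150), np.int64(222)), (np.int64(77), np.int64(149), np.int64(222)), (np.int64(75), np.int64(148), np.int64(221)), (np.int64(76), np.int64(148), np.int64(221))]
top +y edge z.012 [0.4962 0.397  0.012 ]
top +y edge z.012 [0.4391 0.3974 0.012 ]
top -y edge z0 [0.49   0.3157 0.    ]
top -y edge z0 [0.4309 0.3199 0.    ]
```

The pallet's lit -y side merges with its top in the picture, so I take the pallet centre as about (0.465, 0.3565). Now lowering the box.

send_rows(increments=[[1,[0.04,0,0],0],[1,[0.07,0,0],0],[1,[0.09,0,0],0],[1,[0.094,0,0],0],[1,[0.094,0,0],0]])

```text
t: 24.97
position: [0.4646, 0.3562, 0.0319]
tcp_rot: [0.479, 0.52, 0.479, -0.52]
force: [0.6, 0.2, -1.6]
grip_width: 0.0578
```

send_rows(increments=[[1,[0.004,0,0],0],[1,[0.005,0,0],0],[1,[0.005,0,0],0]])

```text
t: 25.22
position: [0.4648, 0.3567, 0.0298]
tcp_rot: [0.48, 0.52, 0.479, -0.519]
force: [0.9, 0.2, -1.1]
grip_width: 0.0578
```

send_rows(increments=[[-0.6,[0,0,0],0],[-0.6,[0,0,0],0],[-0.6,[0,0,0],0],[-0.6,[0,0,0],0],[-0.8,[-0.08,0,0],0],[-0.8,[-0.16,0,0],0],[-0.8,[-0.24,0,0],0],[-0.8,[-0.28,0,0],0]])

```text
t: 25.88
position: [0.4661, 0.3577, 0.1743]
tcp_rot: [0.48, 0.522, 0.479, -0.517]
force: [0.8, 0.8, 0.1]
grip_width: 0.079
```

```bash
python3 - <<'E'
from h import *
plan([(.5,.22,.18,-4),(.6,.0005,.14,-3),(.6,.0005,.017,-3),(.6,.0005,.21,-3),(.5,.2,.21,-4),(.465,.356,.21,-4.5),(.465,.356,.1,-4.5)])
E
```

```text
t 25.88 tcp [0.4661 0.3577 0.1743] psi -4.63 q1,q6 [0.61 0.69] w 0.079 F [0.8 0.8 0.1]
[0.5, 0.22, 0.18, -4] shift [-0.0114, 0.0899, 0.269] turn -0.0035 rows 5
[0.6, 0.0005, 0.14, -3] shift [0.08, 0.2301, 0.424] turn -0.0056 rows 7
[0.6, 0.0005, 0.017, -3] shift [0.246, 0.0, -0.0] turn 0.0 rows 4
[0.6, 0.0005, 0.21, -3] shift [-0.386, 0.0, -0.0] turn 0.0 rows 6
[0.5, 0.2, 0.21, -4] shift [-0.0, -0.2206, -0.388] turn 0.0056 rows 7
[0.465, 0.356, 0.21, -4.5] shift [-0.0, -0.0916, -0.3064] turn 0.0028 rows 5
[0.465, 0.356, 0.1, -4.5] shift [0.22, 0.0, -0.0] turn 0.0 rows 4
```

```bash
python3 - <<'E'
from h import *
plan([(.5935,.1455,.14,-16),(.5935,.1455,.0165,-16),(.5935,.1455,.21,-16),(.465,.356,.21,-4.5),(.465,.356,.1,-4.5)])
E
```

```text
t 25.88 tcp [0.4661 0.3577 0.1743] psi -4.63 q1,q6 [0.61 0.69] w 0.079 F [0.8 0.8 0.1]
[0.5935, 0.1455, 0.14, -16] shift [0.0686, 0.2883, 0.4024] turn 0.0631 rows 7
[0.5935, 0.1455, 0.0165, -16] shift [0.247, 0.0, -0.0] turn 0.0 rows 4
[0.5935, 0.1455, 0.21, -16] shift [-0.387, 0.0, -0.0] turn 0.0 rows 6
[0.465, 0.356, 0.21, -4.5] shift [-0.0, -0.3631, -0.3339] turn -0.0639 rows 7
[0.465, 0.356, 0.1, -4.5] shift [0.22, 0.0, -0.0] turn 0.0 rows 4
```

send_rows(increments=[[-0.8,[0.0686,0.2883,0.4024],0.063],[-0.8,[0.0686,0.2883,0.4024],0.063],[-0.8,[0.0686,0.2883,0.4024],0.063],[-0.8,[0.0686,0.2883,0.4024],0.063],[-0.8,[0.0686,0.2883,0.4024],0.063],[-0.8,[0.0686,0.2883,0.4024],0.063],[-0.8,[0.0686,0.2883,0.4024],0.063],[-0.8,[0.0686,0.2883,0.4024],0.063]])

```text
t: 26.55
position: [0.592, 0.1418, 0.1339]
tcp_rot: [-0.424, -0.565, -0.425, 0.566]
force: [-0.6, 1.4, -0.0]
grip_width: 0.0795
```

send_rows(increments=[[-0.8,[0.08,0,0],0],[-0.8,[0.16,0,0],0],[-0.8,[0.22,0,0],0],[-0.8,[0.247,0,0],0],[-0.8,[0.247,0,0],0],[1,[0.247,0,0],0],[1,[0.247,0,0],0],[1,[0.247,0,0],0]])

```text
t: 27.22
position: [0.5936, 0.1449, 0.0137]
tcp_rot: [0.427, 0.566, 0.425, -0.563]
force: [0.3, 0.1, -0.4]
grip_width: 0.0614
```

send_rows(increments=[[1,[0,0,0],0],[1,[0,0,0],0],[1,[0,0,0],0]])

```text
t: 27.47
position: [0.5933, 0.1447, 0.0136]
tcp_rot: [0.426, 0.566, 0.425, -0.563]
force: [-1.0, 1.8, 6.5]
grip_width: 0.0577
```

send_rows(increments=[[1,[-0.02,0,0],0],[1,[-0.08,0,0],0],[1,[-0.16,0,0],0],[1,[-0.24,0,0],0],[1,[-0.32,0,0],0],[1,[-0.39,0,0],0],[1,[-0.39,0,0],0],[1,[-0.39,0,0],0]])

```text
t: 28.13
position: [0.5933, 0.1442, 0.2101]
tcp_rot: [0.427, 0.567, 0.424, -0.562]
force: [0.0, 0.1, -2.2]
grip_width: 0.0577
```

```bash
python3 - <<'E'
from h import *
plan([(.465,.356,.21,-4.5),(.465,.356,.1,-4.5)])
E
```

```text
t 28.13 tcp [0.5933 0.1442 0.2101] psi -15.99 q1,q6 [0.2  0.48] w 0.0577 F [ 0.   0.1 -2.2]
[0.465, 0.356, 0.21, -4.5] shift [0.0002, -0.3634, -0.3366] turn -0.0638 rows 7
[0.465, 0.356, 0.1, -4.5] shift [0.22, 0.0, -0.0] turn 0.0 rows 4
```

send_rows(increments=[[1,[0,-0.3634,-0.3366],-0.064],[1,[0,-0.3634,-0.3366],-0.064],[1,[0,-0.3634,-0.3366],-0.064],[1,[0,-0.3634,-0.3366],-0.064],[1,[0,-0.3634,-0.3366],-0.064],[1,[0,-0.3634,-0.3366],-0.064],[1,[0,-0.3634,-0.3366],-0.064],[1,[0,-0.3634,-0.3366],-0.064]])

```text
t: 28.8
position: [0.4603, 0.3563, 0.2033]
tcp_rot: [-0.481, -0.516, -0.481, 0.52]
force: [0.1, -0.7, -1.2]
grip_width: 0.0578
```

send_rows(increments=[[1,[0.06,0,0],0],[1,[0.12,0,0],0],[1,[0.18,0,0],0],[1,[0.22,0,0],0],[1,[0.22,0,0],0],[1,[0.22,0,0],0],[1,[0.22,0,0],0],[1,[0.22,0,0],0]])

```text
t: 29.47
position: [0.4647, 0.3561, 0.0978]
tcp_rot: [0.48, 0.52, 0.48, -0.518]
force: [0.5, 1.0, -0.9]
grip_width: 0.0579
```

```bash
python3 - <<'E'
from h import *
plan([(.465,.3565,.072,-4.5)])
s=grab("scene");crop(s,250,70,100,97,6,"p2")
E
```

```text
t 29.47 tcp [0.4647 0.3561 0.0978] psi -4.5 q1,q6 [0.61 0.69] w 0.0579 F [ 0.5  1.  -0.9]
[0.465, 0.3565, 0.072, -4.5] shift [0.0516, 0.0006, -0.0009] turn -0.0 rows 2
```

View pics/p2.png

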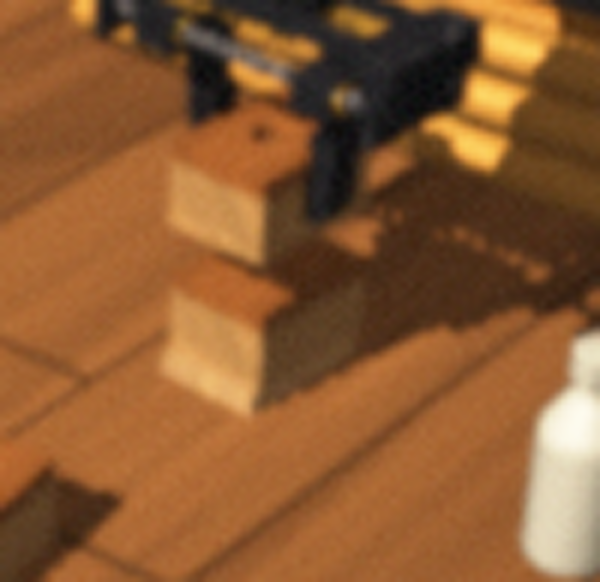

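The box on the pallet shows a thin pallet strip sticking out at its lower left, with the pallet's left corner at (162,370) and bottom corner at (252,413). I'll quantify that before releasing the second box.

```bash
python3 - <<'E'
from h import *
f=lambda q:np.array(q)/6+[250,70]-.42
g=lambda n,P:((proj(n,P)-[250,70]+.42)*6).round(0)
a=np.radians(-4.5);ux=np.array([np.cos(a),np.sin(a)]);uy=np.array([-np.sin(a),np.cos(a)])
def cor(c,sx,sy,z):return np.r_[np.array(c)+sx*.029*ux+sy*.039*uy,z]
P=plane("scene",f((252,413)),0);print("pallet c from bottom corner",(P[:2]-.029*ux+.039*uy).round(4))
for lab,c,z in(("pallet bot",(.465,.3565),0),("pallet top",(.465,.3565),.012),("box1 bot",(.4648,.358),.012),("box1 top",(.4648,.358),.056),("held bot",(.4647,.358),.0842),("held top",(.4647,.358),.1282)):
    print(lab,[g("scene",cor(c,sx,sy,z)).tolist() for sx,sy in((-1,-1),(1,-1),(1,1))])
t=grab("top");cv2.imwrite("pics/top4.png",t)
E
```

```text
pallet c from bottom corner [0.4626 0.3594]
pallet bot [[165.0, 372.0], [252.0, 417.0], [355.0, 355.0]]
pallet top [[165.0, 352.0], [253.0, 397.0], [356.0, 335.0]]
box1 bot [[167.0, 350.0], [255.0, 395.0], [358.0, 333.0]]
box1 top [[169.0, 273.0], [259.0, 317.0], [364.0, 256.0]]
held bot [[170.0, 222.0], [262.0, 265.0], [368.0, 206.0]]
held top [[173.0, 140.0], [266.0, 182.0], [374.0, 123.0]]
```

The pallet and both boxes match the predicted corners to about a pixel, which is well within tolerance. Lowering and releasing.

send_rows(increments=[[1,[0.03,0,0],0],[1,[0.048,0,0],0],[1,[0.054,0,0],0],[1,[0.057,0,0],0],[1,[0.057,0,0],0],[1,[0.057,0,0],0]])

```text
t: 30.07
position: [0.4629, 0.3556, 0.0694]
tcp_rot: [-0.48, -0.519, -0.48, 0.519]
force: [-4.9, -4.1, 9.7]
grip_width: 0.0581
```

send_rows(increments=[[-0.6,[-0.002,0,0],0],[-0.6,[-0.002,0,0],0],[-0.6,[-0.002,0,0],0],[-0.6,[-0.002,0,0],0],[-0.8,[-0.08,0,0],0],[-0.8,[-0.16,0,0],0],[-0.8,[-0.24,0,0],0],[-0.8,[-0.28,0,0],0]])

```text
t: 30.73
position: [0.465, 0.3572, 0.2128]
tcp_rot: [0.48, 0.521, 0.48, -0.517]
force: [0.1, 0.3, 0.8]
grip_width: 0.0791
```

```bash
python3 - <<'E'
from h import *
plan([(.52,.2,.2,-4),(.6,.0005,.14,-3),(.6,.0005,.0165,-3)])
E
```

```text
t 30.73 tcp [0.465  0.3572 0.2128] psi -4.45 q1,q6 [0.61 0.69] w 0.0791 F [0.1 0.3 0.8]
[0.52, 0.2, 0.2, -4] shift [0.0256, 0.1342, 0.3049] turn -0.0025 rows 6
[0.6, 0.0005, 0.14, -3] shift [0.12, 0.1874, 0.3869] turn -0.0056 rows 7
[0.6, 0.0005, 0.0165, -3] shift [0.247, 0.0, -0.0] turn 0.0 rows 4
```

send_rows(increments=[[-0.8,[0.0256,0.1342,0.3049],-0.0025],[-0.8,[0.0256,0.1342,0.3049],-0.0025],[-0.8,[0.0256,0.1342,0.3049],-0.0025],[-0.8,[0.0256,0.1342,0.3049],-0.0025],[-0.8,[0.0256,0.1342,0.3049],-0.0025],[-0.8,[0.0256,0.1342,0.3049],-0.0025]])

```text
t: 31.23
position: [0.5185, 0.1965, 0.1942]
tcp_rot: [-0.481, -0.518, -0.481, 0.518]
force: [-0.0, 0.8, 0.9]
grip_width: 0.0793
```

send_rows(increments=[[-0.8,[0.12,0.1874,0.3869],-0.0056],[-0.8,[0.12,0.1874,0.3869],-0.0056],[-0.8,[0.12,0.1874,0.3869],-0.0056],[-0.8,[0.12,0.1874,0.3869],-0.0056],[-0.8,[0.12,0.1874,0.3869],-0.0056],[-0.8,[0.12,0.1874,0.3869],-0.0056],[-0.8,[0.12,0.1874,0.3869],-0.0056]])

```text
t: 31.82
position: [0.5983, -0.0025, 0.1331]
tcp_rot: [-0.486, -0.513, -0.487, 0.514]
force: [-0.8, 0.5, -0.1]
grip_width: 0.0791
```

send_rows(increments=[[-0.8,[0.08,0,0],0],[-0.8,[0.16,0,0],0],[-0.8,[0.22,0,0],0],[-0.8,[0.245,0,0],0],[-0.8,[0.245,0,0],0],[1,[0.245,0,0],0],[1,[0.245,0,0],0],[1,[0.245,0,0],0]])

```text
t: 32.48
position: [0.6004, -0.0005, 0.0149]
tcp_rot: [0.488, 0.514, 0.486, -0.512]
force: [-0.8, -0.8, -0.3]
grip_width: 0.0615
```

send_rows(increments=[[1,[0,0,0],0],[1,[0,0,0],0],[1,[0,0,0],0]])

```text
t: 32.73
position: [0.6, -0.0006, 0.0148]
tcp_rot: [0.488, 0.514, 0.486, -0.512]
force: [-1.0, 1.3, 7.1]
grip_width: 0.0579
```

send_rows(increments=[[1,[-0.02,0,0],0],[1,[-0.08,0,0],0],[1,[-0.16,0,0],0],[1,[-0.24,0,0],0],[1,[-0.32,0,0],0],[1,[-0.4,0,0],0],[1,[-0.44,0,0],0],[1,[-0.44,0,0],0]])

```text
t: 33.4
position: [0.6017, -0.0014, 0.2403]
tcp_rot: [0.49, 0.516, 0.483, -0.51]
force: [0.9, 0.1, -1.6]
grip_width: 0.0575
```

```bash
python3 - <<'E'
from h import *
plan([(.54,.18,.23,-4),(.4645,.356,.23,-4.5),(.4645,.356,.15,-4.5)])
E
```

```text
t 33.4 tcp [ 0.6017 -0.0014  0.2403] psi -3.02 q1,q6 [-0.04  0.01] w 0.0575 F [ 0.9  0.1 -1.6]
[0.54, 0.18, 0.23, -4] shift [0.0206, -0.1424, -0.3557] turn 0.0055 rows 6
[0.4645, 0.356, 0.23, -4.5] shift [-0.0, -0.1752, -0.3406] turn 0.0028 rows 6
[0.4645, 0.356, 0.15, -4.5] shift [0.16, 0.0, -0.0] turn 0.0 rows 3
```

send_rows(increments=[[1,[0,-0.1424,-0.3557],0.0055],[1,[0,-0.1424,-0.3557],0.0055],[1,[0,-0.1424,-0.3557],0.0055],[1,[0,-0.1424,-0.3557],0.0055],[1,[0,-0.1424,-0.3557],0.0055],[1,[0,-0.1424,-0.3557],0.0055]])

```text
t: 33.9
position: [0.533, 0.1841, 0.2297]
tcp_rot: [-0.482, -0.515, -0.485, 0.517]
force: [-0.5, -0.6, -2.5]
grip_width: 0.0577
```

send_rows(increments=[[1,[0,-0.1752,-0.3406],0.0028],[1,[0,-0.1752,-0.3406],0.0028],[1,[0,-0.1752,-0.3406],0.0028],[1,[0,-0.1752,-0.3406],0.0028],[1,[0,-0.1752,-0.3406],0.0028],[1,[0,-0.1752,-0.3406],0.0028],[1,[0,-0.1752,-0.3406],0.0028]])

```text
t: 34.48
position: [0.4596, 0.3562, 0.2301]
tcp_rot: [-0.481, -0.517, -0.481, 0.52]
force: [-0.2, 0.3, -2.5]
grip_width: 0.0577
```

send_rows(increments=[[1,[0.06,0,0],0],[1,[0.12,0,0],0],[1,[0.16,0,0],0],[1,[0.16,0,0],0],[1,[0.16,0,0],0],[1,[0.16,0,0],0]])

```text
t: 34.98
position: [0.4619, 0.3556, 0.153]
tcp_rot: [0.48, 0.52, 0.479, -0.519]
force: [-0.0, -0.1, -1.0]
grip_width: 0.0579
```

```bash
python3 - <<'E'
from h import *
plan([(.4645,.3563,.1155,-4.5)])
s=grab("scene");crop(s,250,50,100,100,6,"p3")
E
```

```text
t 34.98 tcp [0.4619 0.3556 0.153 ] psi -4.58 q1,q6 [0.61 0.69] w 0.0579 F [-0.  -0.1 -1. ]
[0.4645, 0.3563, 0.1155, -4.5] shift [0.0749, 0.0052, -0.0018] turn -0.0004 rows 2
```

View pics/p3.png

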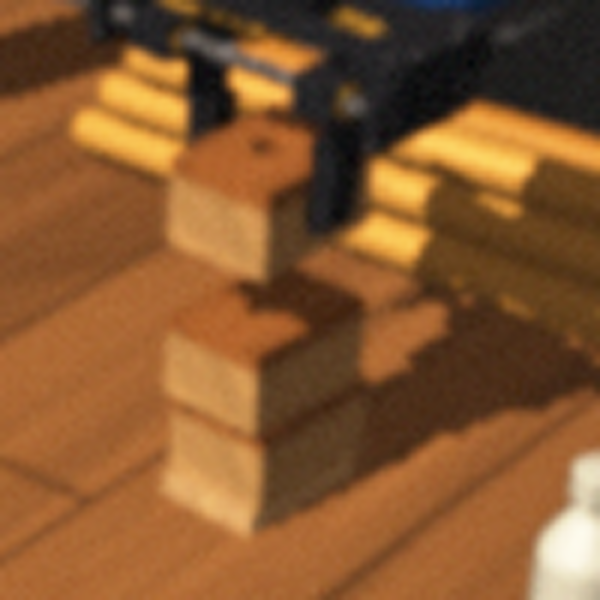

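The column is square with two boxes on it and the third hangs straight above. Lowering it.

send_rows(increments=[[1,[0.03,0.004,-0.001],0],[1,[0.06,0.004,-0.001],0],[1,[0.07,0.004,-0.001],0],[1,[0.075,0.004,-0.001],0],[1,[0.075,0.004,-0.001],0],[1,[0.075,0.004,-0.001],0]])

```text
t: 35.53
position: [0.4635, 0.3572, 0.1159]
tcp_rot: [0.48, 0.52, 0.48, -0.519]
force: [-0.1, 1.0, -1.7]
grip_width: 0.0578
```

send_rows(increments=[[1,[0.002,0,0],0],[1,[0.003,0,0],0],[1,[0.003,0,0],0]])

```text
t: 35.78
position: [0.4636, 0.3573, 0.1148]
tcp_rot: [0.48, 0.52, 0.48, -0.518]
force: [-1.3, -0.8, 4.6]
grip_width: 0.0584
```

send_rows(increments=[[-0.6,[0,0,0],0],[-0.6,[0,0,0],0],[-0.6,[0,0,0],0],[-0.6,[0,0,0],0],[-0.6,[0,0,0],0],[-0.8,[-0.08,0,0],0],[-0.8,[-0.16,0,0],0],[-0.8,[-0.2,0,0],0]])

```text
t: 36.45
position: [0.4642, 0.3577, 0.2174]
tcp_rot: [0.48, 0.521, 0.48, -0.518]
force: [0.6, -0.2, 1.0]
grip_width: 0.0794
```

```bash
python3 - <<'E'
from h import *
plan([(.46,.2,.2,4)])
E
```

```text
t 36.45 tcp [0.4642 0.3577 0.2174] psi -4.49 q1,q6 [0.61 0.69] w 0.0794 F [ 0.6 -0.2  1. ]
[0.46, 0.2, 0.2, 4] shift [0.0347, 0.0164, 0.3151] turn -0.0472 rows 5
```

```bash
python3 - <<'E'
from h import *
t=grab("top");s=grab("scene");cv2.imwrite("pics/top5.png",t)
for i,a,b in((4,(207.4,255.2),(241.8,151)),(5,(264.3,253.4),(205,175.2))):
    p,n=pad(t,a);q,m=pad(s,b);print(i,p.round(1),n,q.round(1),m,two(q,p))
o=np.vstack([cv2.resize(t[180:280,100:340],(720,300),interpolation=cv2.INTER_CUBIC),cv2.resize(s[110:220,130:370],(720,300),interpolation=cv2.INTER_CUBIC)])
cv2.imwrite("pics/c5.png",np.clip(o*1.3,0,255).astype(np.uint8))
E
```

```text
4 [207.4 254. ] 3 [242.1 155. ] 22 (array([0.45878013, 0.13668847, 0.02690148]), np.float64(0.004523971364463858))
5 [263.7 253.3] 38 [205.2 176.1] 18 (array([ 0.45821526, -0.00496592,  0.03962443]), np.float64(0.002007549715836226))
```

View pics/c5.png

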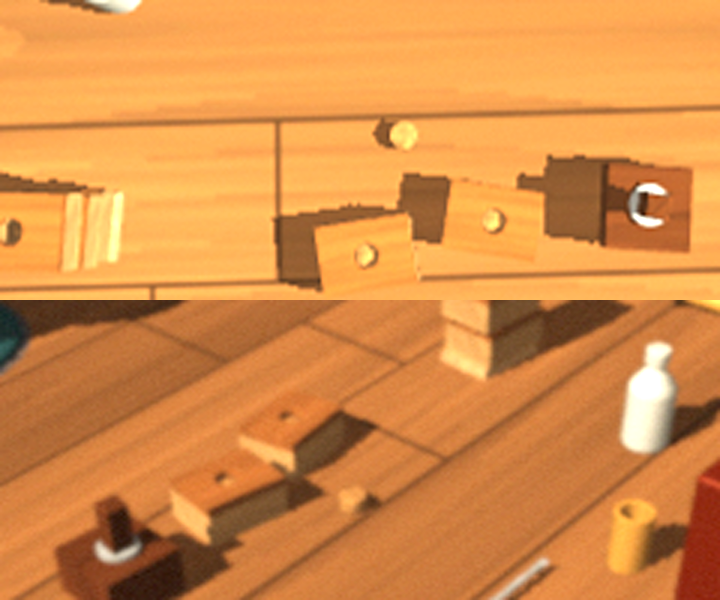

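Box 4 has been knocked: its hole is now at about (222,265) in the top view and (226,152) in the scene view, while box 5 is unmoved. I'll measure it again and plan.

```bash
python3 - <<'E'
from h import *
t=grab("top");s=grab("scene")
p,n=pad(t,(222,264.7));q,m=pad(s,(225.7,152.2));print(p,n,q,m,two(q,p),plane("top",p,.037))
f=lambda a:np.array(a)/3+[100,180]-.33
L=[(315,228),(410,212),(322,292),(416,275)]
c=[plane("top",f(a),.044)[:2] for a in L];print("ctr",np.mean(c,0).round(4),[np.degrees(np.arctan2(-(c[i]-c[i+1])[0],(c[i]-c[i+1])[1])).round(1) for i in(0,2)],[np.linalg.norm(c[0]-c[1]).round(3),np.linalg.norm(c[0]-c[2]).round(3)])
x,y=plane("top",p,.037)[:2]
plan([(x.round(4),y.round(4),.15,8),(x.round(4),y.round(4),.02,8)])
E
```

```text
[221.56588321 264.66256427] 35 [226.44900677 153.42128334] 18 (array([0.43298003, 0.10102119, 0.03988685]), np.float64(0.0019337367299903866)) [0.4334678  0.10198015 0.037     ]
ctr [0.4366 0.1012] [np.float64(7.9), np.float64(8.6)] [np.float64(0.08), np.float64(0.052)]
t 36.65 tcp [0.4629 0.3568 0.2134] psi -4.49 q1,q6 [0.61 0.69] w 0.0792 F [-0.   0.  -0.6]
[np.float64(0.4335), np.float64(0.102), 0.15, 8] shift [0.1268, -0.0186, 0.5126] turn -0.0694 rows 8
[np.float64(0.4335), np.float64(0.102), 0.02, 8] shift [0.26, 0.0, 0.0] turn 0.0 rows 5
```

send_rows(increments=[[-0.8,[0,-0.0186,0.5126],-0.0694],[-0.8,[0.02,-0.0186,0.5126],-0.0694],[-0.8,[0.05,-0.0186,0.5126],-0.0694],[-0.8,[0.1268,-0.0186,0.5126],-0.0694],[-0.8,[0.1268,-0.0186,0.5126],-0.0694],[-0.8,[0.1268,-0.0186,0.5126],-0.0694],[-0.8,[0.1268,-0.0186,0.5126],-0.0694],[-0.8,[0.1268,-0.0186,0.5126],-0.0694]])

```text
t: 37.32
position: [0.4288, 0.0983, 0.1448]
tcp_rot: [0.531, 0.462, 0.535, -0.468]
force: [-0.4, 0.1, -0.1]
grip_width: 0.0793
```

```bash
python3 - <<'E'
from h import *
plan([(.4345,.1015,.02,8)])
E
```

```text
t 37.32 tcp [0.4288 0.0983 0.1448] psi 7.78 q1,q6 [0.17 0.03] w 0.0793 F [-0.4  0.1 -0.1]
[0.4345, 0.1015, 0.02, 8] shift [0.2496, 0.0121, -0.0048] turn -0.0012 rows 4
```

send_rows(increments=[[-0.8,[0.06,0,0],0],[-0.8,[0.12,0,0],0],[-0.8,[0.14,0,0],0],[-0.8,[0.14,0,0],0],[-0.8,[0.14,0,0],0],[-0.8,[0.14,0,0],0]])

```text
t: 37.82
position: [0.4343, 0.1026, 0.0807]
tcp_rot: [0.534, 0.464, 0.534, -0.463]
force: [0.0, -0.4, 1.0]
grip_width: 0.0795
```

```bash
python3 - <<'E'
from h import *
plan([(.4345,.1015,.02,8),(.4345,.1015,.2,8)])
E
```

```text
t 37.82 tcp [0.4343 0.1026 0.0807] psi 8.04 q1,q6 [0.18 0.04] w 0.0795 F [ 0.  -0.4  1. ]
[0.4345, 0.1015, 0.02, 8] shift [0.1214, 0.0, 0.0022] turn 0.0002 rows 3
[0.4345, 0.1015, 0.2, 8] shift [-0.36, 0.0, 0.0] turn 0.0 rows 6
```

send_rows(increments=[[-0.8,[0.06,0,0.002],0],[-0.8,[0.12,0,0.002],0],[-0.8,[0.12,0,0.002],0],[-0.8,[0.12,0,0.002],0],[1,[0.12,0,0.002],0],[1,[0.12,0,0.002],0],[1,[0.12,0,0.002],0],[1,[0.12,0,0.002],0]])

```text
t: 38.48
position: [0.4346, 0.1012, 0.0214]
tcp_rot: [0.534, 0.464, 0.533, -0.463]
force: [-2.2, -0.8, 5.3]
grip_width: 0.0578
```

send_rows(increments=[[1,[0,0,0],0],[1,[0,0,0],0],[1,[0,0,0],0]])

```text
t: 38.73
position: [0.4346, 0.1012, 0.0214]
tcp_rot: [0.534, 0.465, 0.533, -0.463]
force: [-2.2, 0.3, 7.3]
grip_width: 0.0575
```

send_rows(increments=[[1,[-0.02,0,0],0],[1,[-0.08,0,0],0],[1,[-0.16,0,0],0],[1,[-0.24,0,0],0],[1,[-0.32,0,0],0],[1,[-0.36,0,0],0],[1,[-0.36,0,0],0],[1,[-0.36,0,0],0]])

```text
t: 39.4
position: [0.4344, 0.1011, 0.2013]
tcp_rot: [0.535, 0.465, 0.533, -0.463]
force: [-0.1, -0.2, -2.5]
grip_width: 0.0579
```

```bash
python3 - <<'E'
from h import *
plan([(.46,-.1,.2,-35),(.49,-.26,.2,-75),(.508,-.356,.2,-95.2),(.508,-.356,.06,-95.2)])
E
```

```text
t 39.4 tcp [0.4344 0.1011 0.2013] psi 8.0 q1,q6 [0.17 0.03] w 0.0579 F [-0.1 -0.2 -2.5]
[0.46, -0.1, 0.2, -35] shift [0.0026, -0.0052, 0.4053] turn 0.2389 rows 8
[0.49, -0.26, 0.2, -75] shift [-0.0, 0.2327, 0.2277] turn 0.2222 rows 7
[0.508, -0.356, 0.2, -95.2] shift [-0.0, 0.1948, 0.0149] turn 0.1122 rows 4
[0.508, -0.356, 0.06, -95.2] shift [0.28, -0.0, 0.0] turn 0.0 rows 5
```

send_rows(increments=[[1,[0,-0.005,0.405],0.239],[1,[0,-0.005,0.405],0.239],[1,[0,-0.005,0.405],0.239],[1,[0,-0.005,0.405],0.239],[1,[0,-0.005,0.405],0.239],[1,[0,-0.005,0.405],0.239],[1,[0,-0.005,0.405],0.239],[1,[0,-0.005,0.405],0.239]])

```text
t: 40.07
position: [0.4573, -0.0997, 0.197]
tcp_rot: [-0.326, -0.626, -0.328, 0.628]
force: [-0.4, 0.2, -1.6]
grip_width: 0.0575
```

send_rows(increments=[[1,[0,0.233,0.228],0.222],[1,[0,0.233,0.228],0.222],[1,[0,0.233,0.228],0.222],[1,[0,0.233,0.228],0.222],[1,[0,0.233,0.228],0.222],[1,[0,0.233,0.228],0.222],[1,[0,0.233,0.228],0.222],[1,[0,0.233,0.228],0.222]])

```text
t: 40.73
position: [0.4888, -0.2585, 0.1983]
tcp_rot: [-0.094, -0.7, -0.095, 0.701]
force: [0.0, 0.1, -3.0]
grip_width: 0.0576
```

send_rows(increments=[[1,[0,0.195,0.015],0.112],[1,[0,0.195,0.015],0.112],[1,[0,0.195,0.015],0.112],[1,[0.04,0.195,0.015],0.112],[1,[0.12,0.195,0.015],0.112],[1,[0.2,0.195,0.015],0.112],[1,[0.2,0.195,0.015],0.112],[1,[0.2,0.195,0.015],0.112]])

```text
t: 41.4
position: [0.5051, -0.3533, 0.0966]
tcp_rot: [0.032, -0.704, 0.029, 0.709]
force: [0.5, -0.4, -2.0]
grip_width: 0.0579
```

```bash
python3 - <<'E'
from h import *
plan([(.508,-.356,.0275,-95.2)])
s=grab("scene");t=grab("top")
a=cv2.resize(s[215:315,30:155],(500,400),interpolation=cv2.INTER_CUBIC);b=cv2.resize(t[195:305,355:440],(300,388),interpolation=cv2.INTER_CUBIC)
cv2.imwrite("pics/tr2.png",np.clip(np.hstack([a,cv2.copyMakeBorder(b,0,12,0,0,0)])*1.6,0,255).astype(np.uint8))
E
```

```text
t 41.4 tcp [ 0.5051 -0.3533  0.0966] psi -94.92 q1,q6 [-0.65  1.01] w 0.0579 F [ 0.5 -0.4 -2. ]
[0.508, -0.356, 0.0275, -95.2] shift [0.1382, 0.005, -0.0063] turn 0.0015 rows 3
```

View pics/tr2.png

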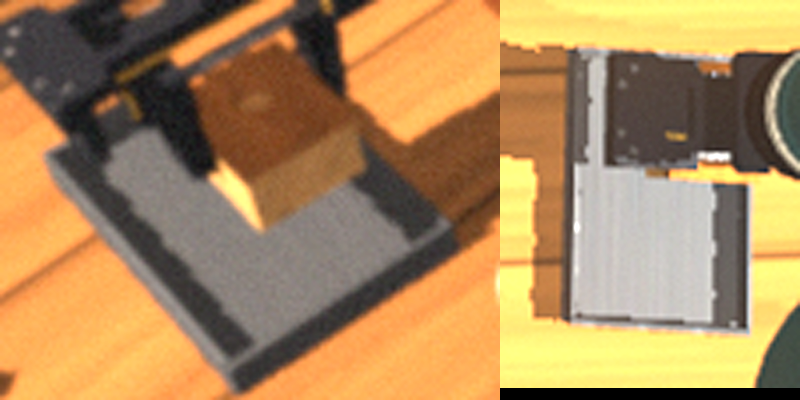

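The box hangs over the far half of the tray, its hole at (258,102) in the left crop. I'll check that against the TCP and lower.

```bash
python3 - <<'E'
from h import *
print("hole",plane("scene",(94.1,240.1),.116).round(4))
plan([(.507,-.355,.0275,-95.2)])
E
```

```text
hole [ 0.5069 -0.352   0.116 ]
t 41.5 tcp [ 0.5086 -0.3563  0.1017] psi -94.99 q1,q6 [-0.65  1.01] w 0.0579 F [-0.5  0.  -1.7]
[0.507, -0.355, 0.0275, -95.2] shift [0.1483, -0.0023, 0.0034] turn 0.0012 rows 3
```

send_rows(increments=[[1,[0.04,0,0],0],[1,[0.08,0,0],0],[1,[0.08,0,0],0],[1,[0.08,0,0],0]])

```text
t: 41.83
position: [0.5081, -0.3565, 0.0616]
tcp_rot: [-0.031, 0.707, -0.032, -0.706]
force: [-0.1, 0.1, -1.5]
grip_width: 0.0581
```

```bash
python3 - <<'E'
from h import *
plan([(.507,-.355,.0275,-95.2)])
E
```

```text
t 41.83 tcp [ 0.5081 -0.3565  0.0616] psi -95.08 q1,q6 [-0.65  1.01] w 0.0581 F [-0.1  0.1 -1.5]
[0.507, -0.355, 0.0275, -95.2] shift [0.0682, -0.0028, 0.0024] turn 0.0007 rows 2
```

send_rows(increments=[[1,[0.03,0,0],0],[1,[0.055,0,0],0],[1,[0.066,0,0],0],[1,[0.071,0,0],0],[1,[0.071,0,0],0],[1,[0.071,0,0],0]])

```text
t: 42.33
position: [0.5077, -0.3565, 0.0263]
tcp_rot: [-0.032, 0.707, -0.032, -0.706]
force: [-2.5, 2.1, 6.2]
grip_width: 0.0576
```

Contact at z = 0.0263, as expected (0.0264). Release, lift, and plan the pick of box 5.

send_rows(increments=[[-0.5,[0,0,0],0],[-0.5,[0,0,0],0],[-0.5,[0,0,0],0],[-0.5,[0,0,0],0],[-0.5,[-0.08,0,0],0],[-0.8,[-0.16,0,0],0],[-0.8,[-0.24,0,0],0],[-0.8,[-0.34,0,0],0]])

```text
t: 43.0
position: [0.5067, -0.3559, 0.1868]
tcp_rot: [0.032, -0.706, 0.031, 0.707]
force: [-0.0, -0.5, 0.0]
grip_width: 0.0788
```

```bash
python3 - <<'E'
from h import *
t=grab("top");s=grab("scene")
p,n=pad(t,(264.3,253.4));q,m=pad(s,(205,175.8));print(p,n,q,m,two(q,p),plane("top",p,.037))
plan([(.48,-.2,.2,-60),(.459,-.0055,.16,-11)])
E
```

```text
[263.74759354 253.47673675] 25 [205.32907146 176.10783062] 18 (array([ 0.45793671, -0.00469912,  0.03912752]), np.float64(0.001269211200201536)) [ 0.45829006 -0.0042725   0.037     ]
t 43.1 tcp [ 0.5118 -0.3597  0.1955] psi -95.14 q1,q6 [-0.65  1.01] w 0.0795 F [ 0.6 -1.2  0.8]
[0.48, -0.2, 0.2, -60] shift [-0.009, -0.3124, 0.092] turn -0.1952 rows 6
[0.459, -0.0055, 0.16, -11] shift [0.08, -0.3579, -0.1581] turn -0.2722 rows 8
```

send_rows(increments=[[-0.8,[-0.009,-0.312,0.092],-0.195],[-0.8,[-0.009,-0.312,0.092],-0.195],[-0.8,[-0.009,-0.312,0.092],-0.195],[-0.8,[-0.009,-0.312,0.092],-0.195],[-0.8,[-0.009,-0.312,0.092],-0.195],[-0.8,[-0.009,-0.312,0.092],-0.195],[-0.8,[-0.009,-0.312,0.092],-0.195]])

```text
t: 43.68
position: [0.4756, -0.1967, 0.1904]
tcp_rot: [0.182, 0.683, 0.182, -0.683]
force: [0.7, -0.6, -0.9]
grip_width: 0.079
```

send_rows(increments=[[-0.8,[0,-0.358,-0.158],-0.272],[-0.8,[0,-0.358,-0.158],-0.272],[-0.8,[0,-0.358,-0.158],-0.272],[-0.8,[0.08,-0.358,-0.158],-0.272],[-0.8,[0.08,-0.358,-0.158],-0.272],[-0.8,[0.08,-0.358,-0.158],-0.272],[-0.8,[0.08,-0.358,-0.158],-0.272],[-0.8,[0.08,-0.358,-0.158],-0.272]])

```text
t: 44.35
position: [0.4548, -0.0024, 0.1498]
tcp_rot: [-0.449, -0.546, -0.45, 0.546]
force: [1.0, 0.7, -0.2]
grip_width: 0.0796
```

send_rows(increments=[[-0.8,[0.08,0,0],0],[-0.8,[0.14,0,0],0],[-0.8,[0.16,0,0],0],[-0.8,[0.16,0,0],0],[-0.8,[0.16,0,0],0]])

```text
t: 44.77
position: [0.4548, -0.0029, 0.0705]
tcp_rot: [-0.448, -0.546, -0.449, 0.547]
force: [0.0, -0.5, 0.1]
grip_width: 0.0795
```

```bash
python3 - <<'E'
from h import *
plan([(.459,-.005,.0205,-11)])
E
```

```text
t 44.77 tcp [ 0.4548 -0.0029  0.0705] psi -11.28 q1,q6 [-0.06  0.14] w 0.0795 F [ 0.  -0.5  0.1]
[0.459, -0.005, 0.0205, -11] shift [0.1, 0.0091, 0.0024] turn -0.0016 rows 3
```

send_rows(increments=[[-0.8,[0.05,0.009,0.002],0],[-0.8,[0.1,0.009,0.002],0],[-0.8,[0.1,0.009,0.002],0],[-0.8,[0.1,0.009,0.002],0],[1,[0.1,0.009,0.002],0],[1,[0.1,0.009,0.002],0],[1,[0.1,0.009,0.002],0],[1,[0.1,0.009,0.002],0]])

```text
t: 45.43
position: [0.4597, -0.0041, 0.0219]
tcp_rot: [0.45, 0.547, 0.449, -0.545]
force: [-1.8, -0.2, 4.9]
grip_width: 0.0579
```

send_rows(increments=[[1,[0,0,0],0],[1,[0,0,0],0],[1,[0,0,0],0]])

```text
t: 45.68
position: [0.4597, -0.0041, 0.0219]
tcp_rot: [0.45, 0.546, 0.449, -0.545]
force: [-1.8, 0.4, 6.9]
grip_width: 0.0579
```

send_rows(increments=[[1,[-0.02,0,0],0],[1,[-0.08,0,0],0],[1,[-0.16,0,0],0],[1,[-0.24,0,0],0],[1,[-0.32,0,0],0],[1,[-0.36,0,0],0],[1,[-0.36,0,0],0],[1,[-0.36,0,0],0]])

```text
t: 46.35
position: [0.4594, -0.0041, 0.2019]
tcp_rot: [0.45, 0.547, 0.449, -0.545]
force: [-1.1, -0.0, -2.4]
grip_width: 0.0578
```

```bash
python3 - <<'E'
from h import *
plan([(.45,-.17,.2,-55),(.416,-.3478,.2,-95.2),(.416,-.3478,.1,-95.2)])
E
```

```text
t 46.35 tcp [ 0.4594 -0.0041  0.2019] psi -11.08 q1,q6 [-0.06  0.13] w 0.0578 F [-1.1 -0.  -2.4]
[0.45, -0.17, 0.2, -55] shift [0.0038, 0.0453, 0.3292] turn 0.244 rows 8
[0.416, -0.3478, 0.2, -95.2] shift [-0.0, 0.2523, 0.2597] turn 0.2233 rows 7
[0.416, -0.3478, 0.1, -95.2] shift [0.2, -0.0, 0.0] turn 0.0 rows 4
```

send_rows(increments=[[1,[0,0.045,0.329],0.244],[1,[0,0.045,0.329],0.244],[1,[0,0.045,0.329],0.244],[1,[0,0.045,0.329],0.244],[1,[0,0.045,0.329],0.244],[1,[0,0.045,0.329],0.244],[1,[0,0.045,0.329],0.244],[1,[0,0.045,0.329],0.244]])

```text
t: 47.02
position: [0.4474, -0.1693, 0.1977]
tcp_rot: [-0.212, -0.673, -0.214, 0.675]
force: [-0.4, 0.7, -1.6]
grip_width: 0.0576
```

send_rows(increments=[[1,[0,0.252,0.26],0.223],[1,[0,0.252,0.26],0.223],[1,[0,0.252,0.26],0.223],[1,[0,0.252,0.26],0.223],[1,[0,0.252,0.26],0.223],[1,[0,0.252,0.26],0.223],[1,[0,0.252,0.26],0.223],[1,[0,0.252,0.26],0.223]])

```text
t: 47.68
position: [0.4146, -0.3466, 0.1991]
tcp_rot: [0.031, -0.706, 0.029, 0.707]
force: [-0.3, 0.4, -1.2]
grip_width: 0.0575
```

send_rows(increments=[[1,[0.06,0,0],0],[1,[0.12,0,0],0],[1,[0.2,0,0],0],[1,[0.2,0,0],0],[1,[0.2,0,0],0],[1,[0.2,0,0],0],[1,[0.2,0,0],0]])

```text
t: 48.27
position: [0.4167, -0.3486, 0.103]
tcp_rot: [-0.03, 0.708, -0.032, -0.705]
force: [0.5, 0.6, -2.3]
grip_width: 0.0577
```

```bash
python3 - <<'E'
from h import *
plan([(.415,-.3475,.027,-95.2)])
s=grab("scene");t=grab("top")
a=cv2.resize(s[215:315,30:155],(500,400),interpolation=cv2.INTER_CUBIC);b=cv2.resize(t[195:305,355:440],(300,388),interpolation=cv2.INTER_CUBIC)
cv2.imwrite("pics/tr3.png",np.clip(np.hstack([a,cv2.copyMakeBorder(b,0,12,0,0,0)])*1.6,0,255).astype(np.uint8))
E
```

```text
t 48.27 tcp [ 0.4167 -0.3486  0.103 ] psi -95.03 q1,q6 [-0.74  0.92] w 0.0577 F [ 0.5  0.6 -2.3]
[0.415, -0.3475, 0.027, -95.2] shift [0.152, -0.0018, 0.0036] turn 0.0009 rows 3
```

View pics/tr3.png

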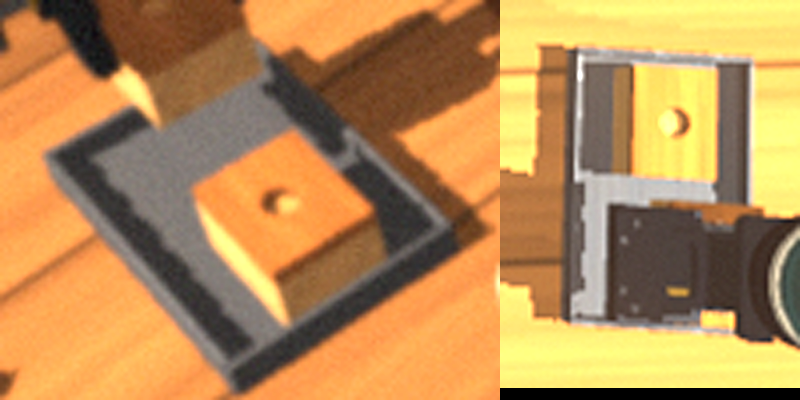

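Box 4 lies flat in the far half of the tray, its near edge at row 178, well clear of the middle. Lowering box 5 into the near half.

send_rows(increments=[[1,[0.06,0,0.002],0],[1,[0.11,0,0.002],0],[1,[0.135,0,0.002],0],[1,[0.147,0,0.002],0],[1,[0.153,0,0.002],0],[1,[0.153,0,0.002],0],[1,[0.153,0,0.002],0]])

```text
t: 48.95
position: [0.4145, -0.3479, 0.0265]
tcp_rot: [-0.032, 0.707, -0.032, -0.706]
force: [-2.7, 4.4, 7.7]
grip_width: 0.0578
```

send_rows(increments=[[-0.5,[0,0,0],0],[-0.5,[0,0,0],0],[-0.5,[0,0,0],0],[-0.5,[0,0,0],0],[-0.5,[-0.08,0,0],0],[-0.5,[-0.16,0,0],0],[-0.5,[-0.24,0,0],0],[-0.5,[-0.4,0,0],0]])

```text
t: 49.62
position: [0.4134, -0.3471, 0.1867]
tcp_rot: [0.032, -0.706, 0.031, 0.707]
force: [1.3, -0.6, 0.4]
grip_width: 0.0662
```

```bash
python3 - <<'E'
from h import *
plan([(.26,-.45,.25,-60)])
E
```

```text
t 49.62 tcp [ 0.4134 -0.3471  0.1867] psi -95.14 q1,q6 [-0.74  0.92] w 0.0662 F [ 1.3 -0.6  0.4]
[0.26, -0.45, 0.25, -60] shift [-0.1265, 0.2324, 0.2872] turn -0.1952 rows 6
```

send_rows(increments=[[-0.5,[-0.1,0.232,0.287],0],[-0.5,[-0.1,0.232,0.287],0],[-0.5,[-0.1,0.232,0.287],0],[-0.5,[-0.1,0.232,0.287],0],[-0.5,[-0.1,0.232,0.287],0],[-0.5,[-0.1,0.232,0.287],0],[-0.5,[-0.1,0.232,0.287],0]])

```text
t: 50.2
position: [0.2599, -0.4511, 0.2361]
tcp_rot: [-0.032, 0.707, -0.033, -0.706]
force: [0.5, 0.7, -0.0]
grip_width: 0.0658
```

```bash
python3 - <<'E'
from h import *
s=grab("scene");t=grab("top");plan([])
cv2.imwrite("pics/fs.png",s);cv2.imwrite("pics/ft.png",t)
a=cv2.resize(t[150:300,90:450],(800,333),interpolation=cv2.INTER_CUBIC)
b=cv2.resize(s[70:320,30:370],(367,267),interpolation=cv2.INTER_CUBIC);c=cv2.resize(s[60:150,260:382],(367,267),interpolation=cv2.INTER_CUBIC)
o=np.vstack([a,np.hstack([b,np.zeros((267,66,3),np.uint8),c])]);cv2.imwrite("pics/final.png",np.clip(o*1.3,0,255).astype(np.uint8))
E
```

```text
t 50.3 tcp [ 0.261  -0.4496  0.235 ] psi -95.15 q1,q6 [-1.09  0.57] w 0.0661 F [ 0.7  0.4 -0.3]
```

The viewer has reached its limit, so the last checks are numeric.

```bash
python3 - <<'E'
from h import *
t=cv2.imread("pics/ft.png");s=cv2.imread("pics/fs.png");t0=cv2.imread("pics/top0.png");t3=cv2.imread("pics/top3.png");s0=cv2.imread("pics/scene0.png")
def dark(im,p,r):
    x,y=map(int,np.round(p));w=cv2.GaussianBlur(cv2.cvtColor(im,6),(0,0),.7)[y-r:y+r+1,x-r:x+r+1].astype(float)
    m=np.clip(np.median(w)*.8-w,0,None);Y,X=np.mgrid[-r:r+1,-r:r+1];return np.array([x+(m*X).sum()/m.sum(),y+(m*Y).sum()/m.sum()]),int((m>0).sum())
e=np.array([.4645,.357,.144]);a,n=dark(t,proj("top",e),6);b,m=dark(s,proj("scene",e),4)
print("column top hole",a.round(1),n,b.round(1),m,"3D",two(b,a),"planes",plane("top",a,.144).round(4),plane("scene",b,.144).round(4))
for c in((.5077,-.3565),(.4145,-.348)):
    pt,n=pad(t,proj("top",[*c,.042]));ps,m=pad(s,proj("scene",[*c,.042]));P,g=two(ps,pt);d=P[:2]-[.462,-.352];w=np.radians(-5.2)
    print("tray pad",P.round(4),round(g,4),n,m,"in tray x,y",round(d[0]*np.cos(w)+d[1]*np.sin(w),4),round(-d[0]*np.sin(w)+d[1]*np.cos(w),4))
d=lambda A,B,x0,x1,y0,y1:np.abs(A[y0:y1,x0:x1].astype(int)-B[y0:y1,x0:x1]).mean().round(1)
print("gauge t vs after-return",d(t,t3,300,335,232,268))
for n,r in dict(bottle=(115,152,160,188),jar=(368,395,160,185),screwdriver=(218,300,150,164),mallet=(250,350,102,142),bung=(226,243,216,234),cane=(188,210,130,150)).items():print(n,d(t,t0,*r))
E
```

```text
column top hole [104.1 257.2] 38 [293.3  86.3] 4 3D (array([0.46274478, 0.35261451, 0.14618035]), np.float64(0.003324112894596407)) planes [0.4638 0.3547 0.144 ] [0.4595 0.3544 0.144 ]
tray pad [ 0.5076 -0.3534  0.0436] 0.0022 27 29 in tray x,y 0.0455 0.0027
tray pad [ 0.4129 -0.3446  0.0438] 0.0028 25 26 in tray x,y -0.0496 0.0029
gauge t vs after-return 4.5
bottle 2.7
jar 2.2
screwdriver 2.9
mallet 2.8
bung 3.2
cane 2.7
```

```bash
python3 -c "
from cell import order
print(order.close_job())"
```

```text
the job is handed in; nothing more can be done
None
```

I handed the job in at about 50 s of the 210 s allowed; it reports no verdict.

- **Gauge tests:** All five boxes were there. The gauge went home in three of them, the row furthest from the robot (TCP z ≈ 0.0588, about 12 N). The other two stopped it about 7 mm below the lid's top, at 17–18 N.
- **Placing:** The three wide boxes are in one column on the pallet and the two tight ones lie side by side in the rework tray. One tight box was knocked a few centimetres aside partway through, so I measured it again before picking it up. The gauge is back in its stand.

**Last checks**
- **Column:** the top box's hole measured at about (0.463, 0.353, 0.146), against a pallet centre of about (0.465, 0.3565). That is within tolerance. The two views disagreed by about 4 mm there, and the pallet's own measurement was uncertain by 3–4 mm.
- **Tray:** both pads measured at z ≈ 0.0437 (0.0425 expected for flat boxes on the tray floor). The boxes sit at tray x of +0.046 and -0.050 m, and y of +0.003 m.
- **Bystanders and gauge:** the six bystanders' picture patches look the same as at the start. The gauge patch differs only slightly from just after it was put back.
- **Not done:** the final overview picture could not be viewed because the 16-picture limit was reached, so these last checks are from numbers only.

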